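# Treat all four sides of the office handset at the UV lamp

### The job

Disinfect the shared cordless phone: lift the handset out of its charging cradle and hold it upright about 10 cm in front of the middle of the UV lamp's wire guard, first with the keypad squarely facing the lamp, then the left edge (left as you look at the keypad), then the back, then the right edge, keeping each side still there for a good second. Then set it gently back in the cradle, fully home and with the keypad to the front as before, and let go. Do not touch the lamp, and leave the other things on the desk where they are.

Things in the scene. Friction and masses are not known exactly. Their poses are not given: they have to be found in the camera images.
- phone: grey cordless telephone handset, an upright block 26 mm thick (x), 50 mm wide (y), 156 mm tall (z), about 0.13 kg, standing loose in the cradle. Origin: centre of its underside. Own -x looks out of the keypad (black keys, display), +x out of the back, +y out of the left edge (as one looks at the keypad), -y out of the right edge, +z to the ear end. Pinch the upper part from above
- phone_mid (a point): the middle of the handset, 78 mm above its underside; same axes as phone. At the start the keypad faces the cradle's front, away from the cradle's back rest
- phone_keys (a point): the middle of the handset's keypad face, 13 mm to -x of phone_mid; same axes as phone
- cradle: black charging cradle, fixed: block 78 (x) x 90 (y) x 34 mm high; in its middle an upright well 29 x 53 mm, 26 mm deep (floor 8 mm above the desk), rim chamfered 5 mm; back rest 10 mm thick, 56 wide, at x = 22 to 32 mm, 67 mm high. Origin: centre of its underside, under the well; -x is its front. The seated handset stands upright, axes parallel to the cradle's, origin 8 mm above its origin
- lamp: white upright UV-C lamp, already lit, fixed: grey base 130 (x) x 160 (y) x 16 mm, housing 150 mm wide, 228 mm high overall, two U tubes in a bright reflector behind a flat wire guard. Origin: centre of the base's underside. Own -x is the direction it shines, out of the guard; the guard's plane is at x = -45 mm, the base reaches to x = -65 mm
- lamp_window (a point): the middle of the lamp's wire guard, 125 mm above the desk; same axes as lamp (-x points out of the lamp, z up)
- pump_bottle: white pump bottle, 68 mm across, 178 mm high, loose bystander; origin: centre of its underside
- wipes_tub: white round tub of wipes with a blue lid, 90 mm across, 139 mm high, loose bystander; origin: centre of its underside
- stapler: black stapler 142 mm long, 36 mm wide, about 58 mm high, loose bystander; origin: centre of its underside, x along it
- mug: white mug 80 mm across, 92 mm high, handle to its +y, loose bystander; origin: centre of its underside
- calculator: grey pocket calculator 150 x 85 x 16 mm lying flat, loose bystander; origin: centre of its underside
- note_pad: cream block of notes 76 x 76 x 31 mm, loose bystander; origin: centre of its underside

How it is judged:
On the way, in this order (a step that is already met when the one before it is completed fails the run):
1. its keypad squarely faces the lamp, handset upright (15 degrees), still for 0.8 s, its middle 60 to 150 mm out from the guard and within 35 mm of its middle sideways and in height (x of lamp_window in the frame of phone_mid below -0.05 m and angle between the x axis of phone and the x axis of lamp, either way round below 0.26 rad and angle between phone's own z axis and vertical below 0.26 rad and x of phone_mid in the frame of lamp_window between -0.15 and -0.06 m and y of phone_mid in the frame of lamp_window between -0.035 and 0.035 m and z of phone_mid in the frame of lamp_window between -0.035 and 0.035 m and linear speed of phone below 0.04 m/s and angular speed of phone below 0.4 rad/s), for 0.8 s.
2. its left edge squarely faces the lamp, handset upright (15 degrees), still for 0.8 s, its middle 60 to 150 mm out from the guard and within 35 mm of its middle sideways and in height (y of lamp_window in the frame of phone_mid above 0.05 m and angle between the y axis of phone and the x axis of lamp, either way round below 0.26 rad and angle between phone's own z axis and vertical below 0.26 rad and x of phone_mid in the frame of lamp_window between -0.15 and -0.06 m and y of phone_mid in the frame of lamp_window between -0.035 and 0.035 m and z of phone_mid in the frame of lamp_window between -0.035 and 0.035 m and linear speed of phone below 0.04 m/s and angular speed of phone below 0.4 rad/s), for 0.8 s.
3. its back squarely faces the lamp, handset upright (15 degrees), still for 0.8 s, its middle 60 to 150 mm out from the guard and within 35 mm of its middle sideways and in height (x of lamp_window in the frame of phone_mid above 0.05 m and angle between the x axis of phone and the x axis of lamp, either way round below 0.26 rad and angle between phone's own z axis and vertical below 0.26 rad and x of phone_mid in the frame of lamp_window between -0.15 and -0.06 m and y of phone_mid in the frame of lamp_window between -0.035 and 0.035 m and z of phone_mid in the frame of lamp_window between -0.035 and 0.035 m and linear speed of phone below 0.04 m/s and angular speed of phone below 0.4 rad/s), for 0.8 s.
4. its right edge squarely faces the lamp, handset upright (15 degrees), still for 0.8 s, its middle 60 to 150 mm out from the guard and within 35 mm of its middle sideways and in height (y of lamp_window in the frame of phone_mid below -0.05 m and angle between the y axis of phone and the x axis of lamp, either way round below 0.26 rad and angle between phone's own z axis and vertical below 0.26 rad and x of phone_mid in the frame of lamp_window between -0.15 and -0.06 m and y of phone_mid in the frame of lamp_window between -0.035 and 0.035 m and z of phone_mid in the frame of lamp_window between -0.035 and 0.035 m and linear speed of phone below 0.04 m/s and angular speed of phone below 0.4 rad/s), for 0.8 s.
At the end, for the whole second after the job is handed in: the handset stands at rest in the cradle's well, fully home (underside within 3.5 mm of the well's floor, centred within 5 mm), upright within 7 degrees, keypad to the cradle's front within 8 degrees, released (x of phone in the frame of cradle between -0.005 and 0.005 m and y of phone in the frame of cradle between -0.005 and 0.005 m and z of phone in the frame of cradle between 0.004 and 0.0115 m and x of phone_keys in the frame of cradle below -0.005 m and angle between phone's own z axis and vertical below 0.12 rad and angle between the x axis of phone and the x axis of cradle, either way round below 0.14 rad and linear speed of phone below 0.05 m/s and angular speed of phone below 0.6 rad/s); the robot touches nothing.
It fails at once if anything touches the UV lamp (over 1 N) (contact force between anything else and lamp above 1 N).
It fails at once if the handset is slammed or jammed into its cradle (over 80 N) (contact force between phone and cradle above 80 N).
It fails at once if the handset drops into its cradle (over 0.4 m/s inside the well) (linear speed of phone above 0.4 m/s and horizontal distance between phone and cradle below 0.015 m and z of phone in the frame of cradle between 0.004 and 0.034 m).
It fails at once if another thing on the desk is moved more than 25 mm (distance of any of pump_bottle, wipes_tub, stapler, mug, calculator, note_pad from where it was at the start of the episode above 0.025 m).
It also fails if it takes over 72 s, if anything falls off the work surface, if the arm or the gripper's body presses on something with over 40 N, if the wrist force passes 120 N, or if a joint passes its speed limit or range.

### The arm

A 6-joint arm with a two-finger parallel gripper is mounted at the origin on the work surface. World frame = base frame: x ahead of the robot, y to its left, z up, the work surface at z = 0. Lengths are in m, angles in rad, forces in N, time in s.
With the tool pointing down it reaches from about 0.25 to 0.725 m from the base axis. Payload 4 kg.
Tool frame: the origin (TCP) lies at the very end of the fingers, on their centre line; the grasp point (between the pads) lies 19 mm behind it; y points along the fingers, z is the direction in which the jaws open and shut, and the axes are right-handed (so a half turn about y gives the same grasp; the last joint's range is limited). The gripper opens to 85 mm and grips with 20 to 120 N. Pads are 22 mm wide; open, the fingers measure 114 mm over their backs; the gripper's body (76 mm by 85 mm) begins 54 mm behind the grasp point. The pads swing forward as they close: fully open they stand 13 mm farther back than shut.
Start: joints at [1.29, 0.241, 0.005, 1.335, 0, 1.571], TCP at [0.139, 0.48, 0.231] pointing down, gripper open.
Joint ranges: [-2.72, 2.72], [-1.05, 1.87], [-1.09, 1.28], [-1.99, 2.15], [-1.42, 1.44], [-3.14, 3.14]. Speed limits (rad/s): [2.79, 2.79, 3.14, 3.14, 3.14, 3.14].

### API

Orientations are given as a unit quaternion [x, y, z, w].
In Python, from workcell import bot gives the robot as it stands. The module is installed in compiled form; this text tells all that it offers.
- The arm moves only by the tool move_arm, never from a script. Its argument "increments" is a list of rows, each an object with "grip": the closure, from 0 (fully open) to 1 (shut); "linear": the shift along the tool's x, y, z scaled (see below), a list of three; "twist": the turn about the tool's y scaled (see below). A call has exactly 5 rows; each row shifts and turns the pose as measured when the row begins, along the tool's axes as they then stand; what a row does not reach is not made up. The controller multiplies each number of a shift by 0.2 m and each number of a turn by 2 rad. A row lasts 1/10 s, in which the tool goes at most 50 mm and 8.59 degrees, less where a joint would pass 70% of its speed; a pose out of reach is approached as far as the arm can. A call with a number of a shift or a turn outside -1 to 1 is refused whole. A call with a gripper value outside its range is refused whole. The fingers move at their own pace and stop on an object; the grip force is fixed at half the most. Time passes only in rows, so rows that do not move let the fingers close, or fill a call up. It gives the time, the measured TCP pose, the force and the opening at its end, in the units of the state.
- bot.get_obs(): the state, without advancing time (a new reading comes with each control period).
- bot.camera(name): name is "side" or "top"; returns (picture, depth): 384x512x3 uint8, blue, green, red; 384x512 float32, m along the optical axis (not along the pixel's ray), 0 where there is no reading.
- bot.camera_params(name): a dict with "camera_matrix" (3x3 intrinsics, pixels), "dist" ([k1, k2, p1, p2, k3] as OpenCV has them; the pictures are not rectified), "rvec" (rotation vector, rad) and "tvec" (3), from world to camera coordinates, as OpenCV has them. Camera axes: x right, y down, z forward; pixel columns grow to the right and rows downward; lengths in m; the calibration is good to about 2 mm. A picture is of the moment at which its call begins. camera_params takes no time and is no camera call.
- bot.job_done(): hands the job in, once; it reports no verdict.
The state is a dict: "clock": time; "joint_pos": joint angles; "joint_vel": joint speeds; "tau": joint torques, N m; "eef_pos": TCP position; "tool_rot": TCP orientation; "ft_force": force on the tool from outside, world axes, zero at the start; "ft_torque": the same for the moment, N m; "grip_width": finger opening in m.
Only numpy, scipy, OpenCV 4.12 (cv2) and the standard library are available. Lean on these libraries where they do the work, as an engineer would, in place of code of your own. Each camera call takes 0.05 s, during which the arm holds its last target. There are 200 camera calls.

## Working session

There is one attempt and no reset: what is moved stays moved. The work goes in short steps, Python scripts to look and compute and a tool call to move; the robot and the scene stay as the last step left them, time stands still between calls to the robot, and variables do not carry over. Pictures are saved under pics/ and viewed, about 8 in all and at most 12, crops included, and the job is handed in when it is done.

Besides the shell and the picture viewer there is one more tool, called after "Request:" as name(argument=value, ...), one argument or row to a line, values as JSON. move_arm: Moves the arm, as the interface text tells. Its arguments: {"type":"object","properties":{"increments":{"type":"array"}},"required":["increments"]}

```bash
mkdir -p pics
cat > h.py <<'E'
import numpy as np, cv2
from workcell import bot
from scipy.spatial.transform import Rotation as R
def world(name):
    im,d=bot.camera(name);p=bot.camera_params(name)
    K=np.array(p['camera_matrix'],float);D=np.array(p['dist'],float)
    Rm=cv2.Rodrigues(np.array(p['rvec'],float))[0];t=np.array(p['tvec'],float).ravel()
    h,w=d.shape
    u,v=np.meshgrid(np.arange(w),np.arange(h))
    n=cv2.undistortPoints(np.stack([u,v],-1).reshape(-1,1,2).astype(float),K,D).reshape(h,w,2)
    c=np.dstack([n*d[...,None],d])
    W=(c-t)@Rm
    W[d==0]=np.nan
    return im,W
E
python3 - <<'E'
from h import *
for n in('top','side'):
    im,W=world(n);cv2.imwrite(f'pics/{n}0.png',im);np.savez(f'{n}0',im=im,W=W)
o=bot.get_obs();print(o)
E
```

```text
{'clock': 0.1, 'joint_pos': array([1.29002591e+00, 2.41338605e-01, 3.84552491e-03, 1.33524556e+00,
       4.22139983e-05, 1.57080911e+00]), 'joint_vel': array([ 6.11228042e-04, -5.82414376e-04,  2.41553879e-03, -1.56667904e-03,
        5.22851822e-05,  1.50239712e-03]), 'tau': array([-3.46801298e-04, -3.73137081e+01,  2.53010184e+01,  1.08383151e-02,
       -1.35660503e-05, -5.16565990e-06]), 'eef_pos': array([0.13837198, 0.47985704, 0.23049641]), 'tool_rot': array([ 0.70082729, -0.0990569 ,  0.09883518, -0.69947155]), 'ft_force': array([ 0.10370069, -0.52827501, -0.22630466]), 'ft_torque': array([-0.03467119, -0.00201644,  0.00247378]), 'grip_width': 0.08560373663314037}
```

View pics/top0.png

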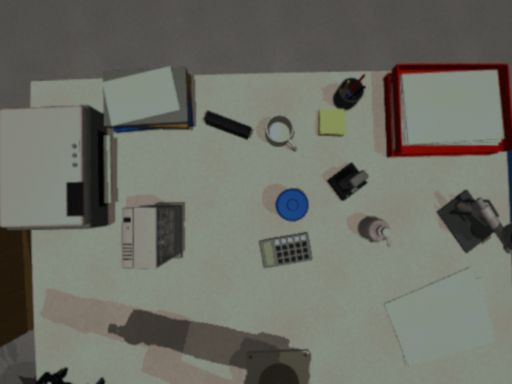

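View pics/side0.png

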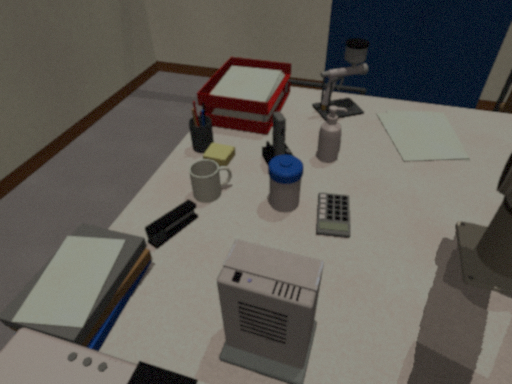

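The top view has the arm base at (278,370), lamp at (150,235) with its guard to the right, cradle and phone at (348,181), tub at (292,204), bottle at (373,230) and calculator at (286,250). The side view shows the lamp's back, and the phone at (280,140) behind the tub. I'll fit poses from the depth data.

Run:
```python
from h import *
T=np.load('top0.npz');S=np.load('side0.npz')
P=T['W'];Q=S['W']
for u,v in[(278,355),(150,235),(175,235),(348,181),(292,204),(373,230),(286,250),(280,130),(331,122),(228,125),(110,330)]:
    print((u,v),P[v,u].round(3))
def rect(pts):
    return cv2.minAreaRect(pts.astype(np.float32)*1000)
def box(W,x0,x1,y0,y1,z0,z1):
    p=W.reshape(-1,3);m=(p[:,0]>x0)&(p[:,0]<x1)&(p[:,1]>y0)&(p[:,1]<y1)&(p[:,2]>z0)&(p[:,2]<z1);return p[m]
c=P[181,348]; l=P[235,150]
for z0,z1 in[(.025,.04),(.06,.08),(.145,.18)]:
  for n,W in(('top',P),('side',Q)):
    p=box(W,c[0]-.08,c[0]+.08,c[1]-.08,c[1]+.08,z0,z1)
    if len(p)>3:print('cradle',n,z0,len(p),p.mean(0).round(3),rect(p[:,:2]))
for z0,z1 in[(.008,.022),(.05,.2),(.215,.24)]:
  for n,W in(('top',P),('side',Q)):
    p=box(W,l[0]-.14,l[0]+.14,l[1]-.14,l[1]+.14,z0,z1)
    if len(p)>3:print('lamp',n,z0,len(p),p.mean(0).round(3),rect(p[:,:2]))
im=T['im']
a=cv2.resize(im[150:215,310:390],None,fx=8,fy=8,interpolation=cv2.INTER_CUBIC)
b=cv2.resize(S['im'][95:175,235:305],None,fx=6,fy=6,interpolation=cv2.INTER_CUBIC)[:, :160*1]
cv2.imwrite('pics/crop.png',np.clip(a*1.6,0,255))
```

```text
(278, 355) [ 0.085 -0.001  0.013]
(150, 235) [0.474 0.311 0.228]
(175, 235) [0.457 0.296 0.017]
(348, 181) [ 0.596 -0.2    0.143]
(292, 204) [ 0.539 -0.046  0.14 ]
(373, 230) [ 0.461 -0.269  0.124]
(286, 250) [ 0.401 -0.035  0.015]
(280, 130) [ 0.766 -0.029  0.008]
(331, 122) [ 0.783 -0.183  0.026]
(228, 125) [0.777 0.126 0.051]
(110, 330) [ 0.171  0.509 -0.   ]
cradle top 0.025 443 [ 0.597 -0.217  0.034] ((602.1347045898438, -225.67800903320312), (79.01276397705078, 91.90773010253906), 34.60823059082031)
cradle side 0.025 127 [ 0.608 -0.224  0.035] ((604.469482421875, -229.22787475585938), (78.97158813476562, 76.56288146972656), 34.72712326049805)
cradle top 0.06 92 [ 0.617 -0.209  0.068] ((611.7666625976562, -219.9586181640625), (45.39052200317383, 55.59855270385742), 40.21733093261719)
cradle side 0.06 116 [ 0.607 -0.207  0.069] ((606.045166015625, -216.48818969726562), (47.793453216552734, 54.032066345214844), 34.33485412597656)
cradle top 0.145 194 [ 0.601 -0.222  0.163] ((601.6165161132812, -224.1031951904297), (26.497514724731445, 49.076908111572266), 34.86954879760742)
cradle
[... 403 characters left out ...]
75), 88.51185607910156)
lamp top 0.05 414 [0.468 0.312 0.114] ((468.1767883300781, 337.03057861328125), (79.94573974609375, 150.54483032226562), 89.5269775390625)
lamp side 0.05 4155 [0.463 0.382 0.131] ((450.4849548339844, 372.64569091796875), (169.8408203125, 73.42591094970703), 27.523107528686523)
lamp top 0.215 2087 [0.468 0.339 0.226] ((467.4887390136719, 339.45074462890625), (86.41738891601562, 147.57066345214844), 88.80652618408203)
lamp side 0.215 4912 [0.465 0.346 0.227] ((467.9814453125, 340.3129577636719), (88.40601348876953, 149.90342712402344), 88.59336853027344)[ WARN:0@0.558] global loadsave.cpp:1063 imwrite_ Unsupported depth image for selected encoder is fallbacked to CV_8U.
```

View pics/crop.png

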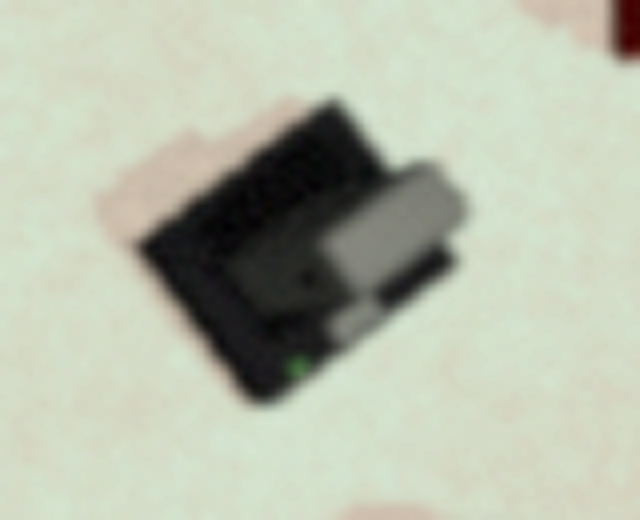

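The cradle is at about (0.602,-0.225) with yaw ~34.8°. The crop shows the phone leaning to the right by parallax and the cradle LED at (300,365) on its front edge (lower right). Next I'll check which side the back rest is on, which grasp fits joint 6, and the tool axes.

```bash
cat >> h.py <<'E'
def yaw(v): return np.degrees(np.arctan2(v[1],v[0]))
def state():
    o=bot.get_obs();M=R.from_quat(o['tool_rot']).as_matrix()
    print('t %.2f pos %s zyaw %.2f tilt %.2f w %.4f F %s q %s'%(o['clock'],o['eef_pos'].round(4),yaw(M[:,2]),np.degrees(np.arccos(-M[2,1])),o['grip_width'],o['ft_force'].round(1),np.degrees(o['joint_pos']).round(1)))
    return o['eef_pos'],M
def go(tx,ty,tz,zy):
    "units needed: shift in the present tool axes, twist, to reach pose (zy = yaw of tool z)"
    p,M=state()
    d=M.T@(np.array([tx,ty,tz])-p)
    dy=(zy-yaw(M[:,2])+180)%360-180
    print('linear(total)',(d/.2).round(4),'twist(total)',round(-np.radians(dy)/2,4),'dyaw',round(dy,2))
E
python3 - <<'E'
from h import *
p,M=state();print(M.round(3))
S=np.load('side0.npz')['W'].reshape(-1,3);P=np.load('top0.npz')['W'].reshape(-1,3)
a=np.radians(34.8);r=np.array([[np.cos(a),np.sin(a)],[-np.sin(a),np.cos(a)]])
for n,W in(('top',P),('side',S)):
    m=(abs(W[:,2]-.067)<.004)&(np.hypot(W[:,0]-.602,W[:,1]+.2245)<.07)
    l=(W[m,:2]-[.602,-.2245])@r.T; print(n,len(l),np.percentile(l,[2,50,98],axis=0).round(3).tolist())
E
```

```text
t 0.10 pos [0.1384 0.4799 0.2305] zyaw 73.91 tilt 0.11 w 0.0856 F [ 0.1 -0.5 -0.2] q [73.9 13.8  0.2 76.5  0.  90. ]
[[ 0.961 -0.001  0.277]
 [-0.277 -0.002  0.961]
 [-0.    -1.    -0.002]]
top 67 [[-0.005, -0.025], [0.026, 0.001], [0.031, 0.026]]
side 67 [[-0.013, -0.021], [0.024, 0.013], [0.032, 0.029]]
```

Request:
move_arm(
  increments=[
    {"grip":0,"linear":[0,-0.1,0],"twist":0.05},
    {"grip":0,"linear":[0,-0.1,0],"twist":0.05},
    {"grip":0,"linear":[0,-0.1,0],"twist":0.05},
    {"grip":0,"linear":[0,-0.1,0],"twist":0.05},
    {"grip":0,"linear":[0,0,0],"twist":0},
  ],
)

```text
clock: 0.6
eef_pos: [0.1378, 0.4778, 0.3093]
tool_rot: [0.669, -0.241, 0.242, -0.661]
ft_force: [0.2, -0.2, 0.2]
grip_width: 0.0855
```

```bash
python3 -c "
from h import *
go(.602,-.2245,.29,124.8)"
```

```text
t 0.60 pos [0.1378 0.4778 0.3093] zyaw 50.10 tilt 0.66 w 0.0855 F [ 0.2 -0.2  0.2] q [ 73.9  13.   10.7  88.4  -0.  113.8]
linear(total) [ 4.0325  0.128  -1.2043] twist(total) -0.6519 dyaw 74.7
```

Request:
move_arm(
  increments=[
    {"grip":0,"linear":[0.12,0,-0.036],"twist":0},
    {"grip":0,"linear":[0.24,0,-0.07],"twist":0},
    {"grip":0,"linear":[0.24,0,-0.07],"twist":0},
    {"grip":0,"linear":[0.24,0,-0.07],"twist":0},
    {"grip":0,"linear":[0.24,0,-0.07],"twist":0},
  ],
)

```text
clock: 1.1
eef_pos: [0.2629, 0.2916, 0.3038]
tool_rot: [0.674, -0.234, 0.233, -0.661]
ft_force: [1.3, 0.4, -0.1]
grip_width: 0.0857
```

Request:
move_arm(
  increments=[
    {"grip":0,"linear":[0.24,0,-0.07],"twist":0},
    {"grip":0,"linear":[0.24,0,-0.07],"twist":0},
    {"grip":0,"linear":[0.24,0,-0.07],"twist":0},
    {"grip":0,"linear":[0.24,0,-0.07],"twist":0},
    {"grip":0,"linear":[0.24,0,-0.07],"twist":0},
  ],
)

```text
clock: 1.6
eef_pos: [0.404, 0.0852, 0.3004]
tool_rot: [0.677, -0.231, 0.227, -0.661]
ft_force: [1.7, 1.3, 0.2]
grip_width: 0.0857
```

Request:
move_arm(
  increments=[
    {"grip":0,"linear":[0.24,0,-0.07],"twist":0},
    {"grip":0,"linear":[0.24,0,-0.07],"twist":0},
    {"grip":0,"linear":[0.24,0,-0.07],"twist":0},
    {"grip":0,"linear":[0.24,0,-0.07],"twist":0},
    {"grip":0,"linear":[0,0,0],"twist":0},
  ],
)

```text
clock: 2.1
eef_pos: [0.5205, -0.0831, 0.2933]
tool_rot: [0.678, -0.234, 0.223, -0.66]
ft_force: [-0.1, 0.2, -0.6]
grip_width: 0.0857
```

Request:
move_arm(
  increments=[
    {"grip":0,"linear":[0,0,0],"twist":-0.07},
    {"grip":0,"linear":[0,0,0],"twist":-0.07},
    {"grip":0,"linear":[0,0,0],"twist":-0.07},
    {"grip":0,"linear":[0,0,0],"twist":-0.07},
    {"grip":0,"linear":[0,0,0],"twist":-0.07},
  ],
)

```text
clock: 2.6
eef_pos: [0.5172, -0.0837, 0.2843]
tool_rot: [0.712, 0.013, -0.04, -0.701]
ft_force: [0.5, 0.6, 0.1]
grip_width: 0.0856
```

```bash
python3 -c "
from h import *
go(.602,-.2245,.29,124.8)"
```

```text
t 2.60 pos [ 0.5172 -0.0837  0.2843] zyaw 94.31 tilt 2.35 w 0.0856 F [0.5 0.6 0.1] q [ -8.5  17.4  12.9  87.5  -1.2 -12.7]
linear(total) [ 0.3689 -0.0332 -0.7342] twist(total) -0.2661 dyaw 30.49
```

Request:
move_arm(
  increments=[
    {"grip":0,"linear":[0,0,0],"twist":0},
    {"grip":0,"linear":[0,0,0],"twist":0},
    {"grip":0,"linear":[0,0,0],"twist":0},
    {"grip":0,"linear":[0,0,0],"twist":0},
    {"grip":0,"linear":[0,0,0],"twist":0},
  ],
)

```text
clock: 3.1
eef_pos: [0.5151, -0.0821, 0.2812]
tool_rot: [0.711, 0.01, -0.041, -0.702]
ft_force: [0.3, 0.3, -0.1]
grip_width: 0.0856
```

```bash
python3 -c "
from h import *
p,M=state();print(M[:,1].round(4))"
```

```text
t 3.10 pos [ 0.5151 -0.0821  0.2812] zyaw 94.19 tilt 2.62 w 0.0856 F [ 0.3  0.3 -0.1] q [ -8.3  17.4  12.4  87.4  -1.2 -12.5]
[-0.0432 -0.0152 -0.999 ]
```

Request:
move_arm(
  increments=[
    {"grip":0,"linear":[0.05,0,-0.1],"twist":-0.05},
    {"grip":0,"linear":[0.1,0,-0.14],"twist":-0.05},
    {"grip":0,"linear":[0.1,0,-0.14],"twist":-0.05},
    {"grip":0,"linear":[0.05,0,-0.1],"twist":-0.05},
    {"grip":0,"linear":[0,0,0],"twist":0},
  ],
)

```text
clock: 3.6
eef_pos: [0.5973, -0.1635, 0.2798]
tool_rot: [0.688, 0.156, -0.186, -0.684]
ft_force: [0.3, -0.2, 0.3]
grip_width: 0.0856
```

```bash
python3 -c "
from h import *
p,M=state();print(M[:,1].round(4));go(.602,-.2245,.24,124.8)"
```

```text
t 3.60 pos [ 0.5973 -0.1635  0.2798] zyaw 117.98 tilt 2.51 w 0.0856 F [ 0.3 -0.2  0.3] q [-14.6  29.4  30.3  92.9  -1.4 -42.6]
[-0.0409 -0.0154 -0.999 ]
t 3.60 pos [ 0.5973 -0.1635  0.2798] zyaw 117.98 tilt 2.51 w 0.0856 F [ 0.3 -0.2  0.3] q [-14.6  29.4  30.3  92.9  -1.4 -42.6]
linear(total) [-0.1136  0.2026 -0.2817] twist(total) -0.0595 dyaw 6.82
```

Observed: each row re-anchors on the measured pose, so gravity sag builds up, about 0.6 mm and 0.05° of tilt per row. I'll avoid idle rows, since camera calls hold the target without re-anchoring. I'll also test whether pressing against the reach limit takes the tilt back out.

Request:
move_arm(
  increments=[
    {"grip":0,"linear":[0.17,0,-0.16],"twist":-0.03},
    {"grip":0,"linear":[0.17,0,-0.16],"twist":-0.03},
    {"grip":0,"linear":[0.17,0,-0.16],"twist":0},
    {"grip":0,"linear":[0.17,0,-0.16],"twist":0},
    {"grip":0,"linear":[0.1,0,-0.1],"twist":0},
  ],
)

```text
clock: 4.1
eef_pos: [0.7449, -0.1897, 0.2394]
tool_rot: [0.679, 0.198, -0.22, -0.672]
ft_force: [0.3, 0.3, -1.7]
grip_width: 0.0855
```

```bash
python3 -c "
from h import *
p,M=state();print(M[:,1].round(4))
for i in range(6): bot.camera('top')
go(.602,-.2245,.24,124.8)"
```

```text
t 4.10 pos [ 0.7449 -0.1897  0.2394] zyaw 124.41 tilt 1.87 w 0.0855 F [ 0.3  0.3 -1.7] q [-13.7  55.4  72.6 108.5  -1.4 -48.1]
[-0.0274 -0.0179 -0.9995]
t 4.40 pos [ 0.7461 -0.1911  0.2513] zyaw 124.43 tilt 1.41 w 0.0853 F [0.7 0.  0.4] q [-13.8  54.7  73.1 108.6  -1.4 -48.2]
linear(total) [-0.6876  0.0674  0.2704] twist(total) -0.0032 dyaw 0.37
```

Request:
move_arm(
  increments=[
    {"grip":0,"linear":[-0.1,0,0.04],"twist":0},
    {"grip":0,"linear":[-0.17,0,0.07],"twist":0},
    {"grip":0,"linear":[-0.17,0,0.07],"twist":0},
    {"grip":0,"linear":[-0.15,0,0.06],"twist":0},
    {"grip":0,"linear":[-0.1,0,0.03],"twist":0},
  ],
)

```text
clock: 4.9
eef_pos: [0.6028, -0.2254, 0.2603]
tool_rot: [0.687, 0.211, -0.208, -0.664]
ft_force: [0.5, -0.7, -0.1]
grip_width: 0.0858
```

```bash
python3 -c "
from h import *
state()
for i in range(4): bot.camera('top')
p,M=state();print(M[:,1].round(4))
go(.602,-.2245,.122,124.8)"
```

```text
t 4.90 pos [ 0.6028 -0.2254  0.2603] zyaw 124.50 tilt 1.86 w 0.0858 F [ 0.5 -0.7 -0.1] q [-19.9  29.5  27.6  86.8  -1.4 -54.4]
t 5.10 pos [ 0.6053 -0.2254  0.2598] zyaw 124.50 tilt 1.86 w 0.0852 F [-0.2 -0.5  0.2] q [-19.8  29.8  28.   86.9  -1.3 -54.3]
[ 0.0137 -0.0294 -0.9995]
t 5.10 pos [ 0.6053 -0.2254  0.2598] zyaw 124.50 tilt 1.86 w 0.0852 F [-0.2 -0.5  0.2] q [-19.8  29.8  28.   86.9  -1.3 -54.3]
linear(total) [-0.0073  0.6882  0.0349] twist(total) -0.0026 dyaw 0.3
```

Request:
move_arm(
  increments=[
    {"grip":0,"linear":[0,0.08,0.005],"twist":0},
    {"grip":0,"linear":[0,0.12,0.01],"twist":0},
    {"grip":0,"linear":[0,0.12,0.01],"twist":0},
    {"grip":0,"linear":[0,0.08,0.005],"twist":0},
    {"grip":0,"linear":[0,0.04,0],"twist":0},
  ],
)

```text
clock: 5.6
eef_pos: [0.6132, -0.2227, 0.1766]
tool_rot: [0.69, 0.218, -0.203, -0.66]
ft_force: [0.1, -0.1, 0.4]
grip_width: 0.0853
```

```bash
python3 -c "
from h import *
state()
for i in range(4): im,_=bot.camera('side')
p,M=state();print(M[:,1].round(4))
go(.602,-.2245,.122,124.8)
cv2.imwrite('pics/s1.png',cv2.resize(im[60:200,190:370],None,fx=4,fy=4))"
```

```text
t 5.60 pos [ 0.6132 -0.2227  0.1766] zyaw 124.66 tilt 2.75 w 0.0853 F [ 0.1 -0.1  0.4] q [-19.4  30.8  17.3  74.1  -1.2 -54.1]
t 5.80 pos [ 0.6134 -0.2234  0.1786] zyaw 124.63 tilt 2.85 w 0.0859 F [0.9 1.1 0.3] q [-19.4  30.7  17.5  74.2  -1.3 -54.1]
[ 0.0348 -0.0356 -0.9988]
t 5.80 pos [ 0.6134 -0.2234  0.1786] zyaw 124.63 tilt 2.85 w 0.0859 F [0.9 1.1 0.3] q [-19.4  30.7  17.5  74.2  -1.3 -54.1]
linear(total) [-0.0523  0.2806  0.0415] twist(total) -0.0015 dyaw 0.17
```

View pics/s1.png

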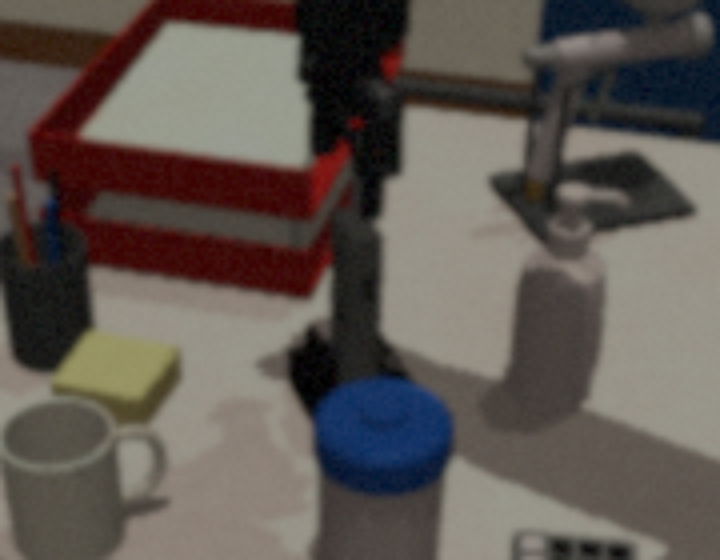

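The gripper is centred just above the phone (finger at (370,190), phone top at (360,225)). It leans outward about 2.8°, so I'll use the sag of idle rows to take that out before grasping.

Request:
move_arm(
  increments=[
    {"grip":0,"linear":[0,-0.003,0],"twist":0},
    {"grip":0,"linear":[0,-0.003,0],"twist":0},
    {"grip":0,"linear":[0,-0.003,0],"twist":0},
    {"grip":0,"linear":[0,-0.003,0],"twist":0},
    {"grip":0,"linear":[0,-0.003,0],"twist":0},
  ],
)

```text
clock: 6.3
eef_pos: [0.6157, -0.2241, 0.1863]
tool_rot: [0.692, 0.221, -0.2, -0.657]
ft_force: [0.1, -0.5, -0.0]
grip_width: 0.0856
```

Request:
move_arm(
  increments=[
    {"grip":0,"linear":[0,-0.003,0],"twist":0},
    {"grip":0,"linear":[0,-0.003,0],"twist":0},
    {"grip":0,"linear":[0,-0.003,0],"twist":0},
    {"grip":0,"linear":[0,-0.003,0],"twist":0},
    {"grip":0,"linear":[0,-0.003,0],"twist":0},
  ],
)

```text
clock: 6.8
eef_pos: [0.6154, -0.2241, 0.1897]
tool_rot: [0.692, 0.22, -0.2, -0.658]
ft_force: [-1.0, -0.4, -0.4]
grip_width: 0.0854
```

```bash
sed -i 's/^    return o\[/    ph=np.radians(o["joint_pos"][0]*0+np.degrees(o["joint_pos"][0]));c,s=np.cos(ph),np.sin(ph);y=M[:,1];print("lean deg outward %.2f left %.2f"%(np.degrees(y[0]*c+y[1]*s),np.degrees(-y[0]*s+y[1]*c)))\n    return o[/' h.py; python3 -c "
from h import *
go(.602,-.2245,.122,124.8)"
```

```text
t 6.80 pos [ 0.6154 -0.2241  0.1897] zyaw 124.59 tilt 3.26 w 0.0854 F [-1.  -0.4 -0.4] q [-19.4  30.3  18.5  75.1  -1.3 -54.1]
lean deg outward 3.00 left -1.26
linear(total) [-0.0609  0.3353  0.0551] twist(total) -0.0018 dyaw 0.21
```

At rest the arm doesn't drift. The lean comes from lag captured while moving, so a move placed in the last row and followed by a camera hold should add no lean. I'll move out and up with ordinary rows to remove lean, then come back with last-row moves.

Request:
move_arm(
  increments=[
    {"grip":0,"linear":[0.04,-0.08,-0.06],"twist":0},
    {"grip":0,"linear":[0.04,-0.08,-0.06],"twist":0},
    {"grip":0,"linear":[0.04,-0.08,-0.06],"twist":0},
    {"grip":0,"linear":[0.04,-0.08,-0.06],"twist":0},
    {"grip":0,"linear":[0.04,-0.08,-0.06],"twist":0},
  ],
)

```text
clock: 7.3
eef_pos: [0.677, -0.2468, 0.2719]
tool_rot: [0.69, 0.218, -0.203, -0.66]
ft_force: [0.2, -0.2, 0.3]
grip_width: 0.0854
```

```bash
python3 -c "
from h import *
state()
for i in range(5): im,_=bot.camera('side')
go(.602,-.2245,.19,124.8)"
```

```text
t 7.30 pos [ 0.677  -0.2468  0.2719] zyaw 124.62 tilt 2.72 w 0.0854 F [ 0.2 -0.2  0.3] q [-19.5  39.9  47.1  94.8  -1.3 -54.2]
lean deg outward 2.41 left -1.25
t 7.55 pos [ 0.6761 -0.2465  0.27  ] zyaw 124.62 tilt 2.62 w 0.0853 F [ 0.2 -0.2 -0.1] q [-19.5  39.8  46.7  94.6  -1.3 -54.2]
lean deg outward 2.30 left -1.25
linear(total) [-0.2445  0.3845  0.3188] twist(total) -0.0016 dyaw 0.18
```

Request:
move_arm(
  increments=[
    {"grip":0,"linear":[0,0,0],"twist":0},
    {"grip":0,"linear":[0,0,0],"twist":0},
    {"grip":0,"linear":[0,0,0],"twist":0},
    {"grip":0,"linear":[0,0,0],"twist":0},
    {"grip":0,"linear":[-0.1,0.15,0.13],"twist":0},
  ],
)

```text
clock: 8.05
eef_pos: [0.6514, -0.2392, 0.2419]
tool_rot: [0.691, 0.219, -0.202, -0.659]
ft_force: [1.8, -0.6, 0.9]
grip_width: 0.0849
```

```bash
python3 -c "
from h import *
state()
for i in range(4): im,_=bot.camera('side');state()
go(.602,-.2245,.19,124.8)"
```

```text
t 8.05 pos [ 0.6514 -0.2392  0.2419] zyaw 124.63 tilt 2.97 w 0.0849 F [ 1.8 -0.6  0.9] q [-19.6  35.1  34.2  86.4  -1.2 -54.3]
lean deg outward 2.69 left -1.25
t 8.10 pos [ 0.6304 -0.2321  0.2241] zyaw 124.65 tilt 1.26 w 0.0855 F [ -6.3   1.7 -13. ] q [-19.6  34.6  30.9  86.2  -1.3 -54.3]
lean deg outward 0.07 left -1.26
t 8.15 pos [ 0.6294 -0.2316  0.2223] zyaw 124.65 tilt 1.33 w 0.0855 F [-2.3  0.2 -4.4] q [-19.6  35.   31.2  86.7  -1.2 -54.3]
lean deg outward -0.47 left -1.25
t 8.20 pos [ 0.636  -0.2339  0.2286] zyaw 124.65 tilt 1.32 w 0.0857 F [ 0.6 -0.2  0.5] q [-19.6  35.   32.2  86.7  -1.2 -54.3]
lean deg outward 0.44 left -1.25
t 8.25 pos [ 0.6416 -0.2359  0.2348] zyaw 124.64 tilt 1.82 w 0.0852 F [ 1.7 -1.2  1.2] q [-19.6  35.   33.   86.7  -1.2 -54.3]
lean deg outward 1.32 left -1.25
t 8.25 pos [ 0.6416 -0.2359  0.2348] zyaw 124.64 tilt 1.82 w 0.0852 F [ 1.7 -1.2  1.2] q [-19.6  35.   33.   86.7  -1.2 -54.3]
lean deg outward 1.32 left -1.25
linear(total) [-0.1297  0.2192  0.1666] twist(total) -0.0014 dyaw 0.16
```

Joint 3 is underdamped: after a step, the lean overshoots and then swings back. Re-anchoring at the turning point, about 0.1 s after a last-row step, therefore captures a smaller lean.

Request:
move_arm(
  increments=[
    {"grip":0,"linear":[0,0,0],"twist":0},
    {"grip":0,"linear":[0,0,0],"twist":0},
    {"grip":0,"linear":[0,0,0],"twist":0},
    {"grip":0,"linear":[0,0,0],"twist":0},
    {"grip":0,"linear":[-0.08,0.13,0.1],"twist":0},
  ],
)

```text
clock: 8.75
eef_pos: [0.6334, -0.2347, 0.224]
tool_rot: [0.694, 0.224, -0.197, -0.655]
ft_force: [0.6, -0.1, 1.0]
grip_width: 0.0855
```

```bash
python3 -c "
from h import *
state()
for i in range(2): im,_=bot.camera('side')
state()"
```

```text
t 8.75 pos [ 0.6334 -0.2347  0.224 ] zyaw 124.60 tilt 3.82 w 0.0855 F [ 0.6 -0.1  1. ] q [-19.8  31.8  25.9  80.5  -1.2 -54.4]
lean deg outward 3.61 left -1.24
t 8.85 pos [ 0.6197 -0.2301  0.2116] zyaw 124.62 tilt 2.10 w 0.0853 F [-1.7  1.3 -1.3] q [-19.8  31.8  24.2  80.7  -1.2 -54.4]
lean deg outward 1.69 left -1.24
```

Request:
move_arm(
  increments=[
    {"grip":0,"linear":[0,0,0],"twist":0},
    {"grip":0,"linear":[0,0,0],"twist":0},
    {"grip":0,"linear":[0,0,0],"twist":0},
    {"grip":0,"linear":[0,0,0],"twist":0},
    {"grip":0,"linear":[0,0,0],"twist":0},
  ],
)

```text
clock: 9.35
eef_pos: [0.6261, -0.2323, 0.2178]
tool_rot: [0.69, 0.218, -0.203, -0.66]
ft_force: [0.7, -0.5, -0.3]
grip_width: 0.0856
```

```bash
python3 -c "
from h import *
for i in range(2): im,_=bot.camera('side')
go(.602,-.2245,.122,124.8)"
```

```text
t 9.45 pos [ 0.6257 -0.2322  0.2175] zyaw 124.61 tilt 2.70 w 0.0856 F [-0.4 -1.3  0.8] q [-19.8  31.9  25.2  80.9  -1.2 -54.4]
lean deg outward 2.40 left -1.24
linear(total) [-0.0788  0.4719  0.1209] twist(total) -0.0017 dyaw 0.19
```

Request:
move_arm(
  increments=[
    {"grip":0,"linear":[0,0,0],"twist":0},
    {"grip":0,"linear":[0,0,0],"twist":0},
    {"grip":0,"linear":[0,0,0],"twist":0},
    {"grip":0,"linear":[0,0,0],"twist":0},
    {"grip":0,"linear":[-0.09,0.12,0.13],"twist":0},
  ],
)

```text
clock: 9.95
eef_pos: [0.6023, -0.2238, 0.1956]
tool_rot: [0.692, 0.221, -0.2, -0.657]
ft_force: [0.9, 0.5, -0.2]
grip_width: 0.0853
```

```bash
python3 -c "
from h import *
state()
for i in range(2): im,_=bot.camera('side')
state()"
```

```text
t 9.95 pos [ 0.6023 -0.2238  0.1956] zyaw 124.59 tilt 3.34 w 0.0853 F [ 0.9  0.5 -0.2] q [-19.8  28.6  16.6  74.8  -1.2 -54.4]
lean deg outward 3.10 left -1.24
t 10.05 pos [ 0.5858 -0.2178  0.183 ] zyaw 124.64 tilt 1.57 w 0.0854 F [-0.6  0.8 -2.2] q [-19.8  28.6  14.7  75.2  -1.2 -54.4]
lean deg outward 0.98 left -1.23
```

Request:
move_arm(
  increments=[
    {"grip":0,"linear":[0,0,0],"twist":0},
    {"grip":0,"linear":[0,0,0],"twist":0},
    {"grip":0,"linear":[0,0,0],"twist":0},
    {"grip":0,"linear":[0,0,0],"twist":0},
    {"grip":0,"linear":[0,0,0],"twist":0},
  ],
)

```text
clock: 10.55
eef_pos: [0.5896, -0.2192, 0.1864]
tool_rot: [0.686, 0.213, -0.208, -0.664]
ft_force: [0.6, -0.2, 0.0]
grip_width: 0.0853
```

```bash
python3 -c "
from h import *
for i in range(2): im,_=bot.camera('side')
go(.602,-.2245,.122,124.8)"
```

```text
t 10.65 pos [ 0.5892 -0.2191  0.1862] zyaw 124.63 tilt 1.82 w 0.0858 F [-0.   0.2  0. ] q [-19.8  28.7  15.3  75.3  -1.2 -54.4]
lean deg outward 1.33 left -1.24
linear(total) [ 0.0385  0.3224 -0.0485] twist(total) -0.0015 dyaw 0.17
```

Request:
move_arm(
  increments=[
    {"grip":0,"linear":[0.018,0,-0.024],"twist":0},
    {"grip":0,"linear":[0.018,0,-0.024],"twist":0},
    {"grip":0,"linear":[0,0.03,0],"twist":0},
    {"grip":0,"linear":[0,0.04,0],"twist":0},
    {"grip":0,"linear":[0,0.04,0],"twist":0},
  ],
)

```text
clock: 11.15
eef_pos: [0.6038, -0.2245, 0.1646]
tool_rot: [0.687, 0.214, -0.207, -0.663]
ft_force: [0.0, 0.0, 0.7]
grip_width: 0.0852
```

```bash
python3 -c "
from h import *
go(.602,-.2245,.122,124.8)
for i in range(2): im,_=bot.camera('side')
go(.602,-.2245,.122,124.8)"
```

```text
t 11.15 pos [ 0.6038 -0.2245  0.1646] zyaw 124.63 tilt 1.99 w 0.0852 F [0.  0.  0.7] q [-19.8  30.9  15.7  73.3  -1.2 -54.5]
lean deg outward 1.56 left -1.24
linear(total) [-0.0069  0.2126  0.0123] twist(total) -0.0015 dyaw 0.17
t 11.25 pos [ 0.6025 -0.224   0.1631] zyaw 124.63 tilt 1.83 w 0.0855 F [-0.4 -0.7  0. ] q [-19.8  30.9  15.6  73.3  -1.2 -54.5]
lean deg outward 1.35 left -1.24
linear(total) [-0.0024  0.2054  0.0059] twist(total) -0.0014 dyaw 0.17
```

Well aligned now. I'll descend slowly for the last 40 mm.

Request:
move_arm(
  increments=[
    {"grip":0,"linear":[0,0.03,0],"twist":0},
    {"grip":0,"linear":[0,0.04,0],"twist":0},
    {"grip":0,"linear":[0,0.04,0],"twist":0},
    {"grip":0,"linear":[0,0.03,0],"twist":0},
    {"grip":0,"linear":[0,0.02,0],"twist":0},
  ],
)

```text
clock: 11.75
eef_pos: [0.6026, -0.2249, 0.1284]
tool_rot: [0.686, 0.212, -0.208, -0.664]
ft_force: [0.2, -0.7, -0.5]
grip_width: 0.0853
```

```bash
python3 -c "
from h import *
for i in range(2): im,_=bot.camera('side')
go(.602,-.2245,.122,124.8)"
```

```text
t 11.85 pos [ 0.6023 -0.2248  0.1283] zyaw 124.63 tilt 1.77 w 0.0857 F [-0.3 -0.3  0. ] q [-19.9  32.2  12.4  68.9  -1.2 -54.5]
lean deg outward 1.28 left -1.23
linear(total) [-0.0002  0.0312  0.0029] twist(total) -0.0015 dyaw 0.17
```

Request:
move_arm(
  increments=[
    {"grip":0,"linear":[0,0.03,0.003],"twist":0},
    {"grip":0.3,"linear":[0,0,0],"twist":0},
    {"grip":1,"linear":[0,0,0],"twist":0},
    {"grip":1,"linear":[0,0,0],"twist":0},
    {"grip":1,"linear":[0,0,0],"twist":0},
  ],
)

```text
clock: 12.35
eef_pos: [0.6028, -0.2244, 0.1234]
tool_rot: [0.686, 0.213, -0.208, -0.664]
ft_force: [0.6, 0.3, -2.8]
grip_width: 0.0492
```

```bash
python3 -c "
from h import *
state()
for i in range(6): im,_=bot.camera('side')
state()
p,M=state();np.savez('grasp',p=p,M=M)"
```

```text
t 12.35 pos [ 0.6028 -0.2244  0.1234] zyaw 124.64 tilt 1.85 w 0.0492 F [ 0.6  0.3 -2.8] q [-19.9  32.3  11.8  68.1  -1.2 -54.5]
lean deg outward 1.41 left -1.20
t 12.65 pos [ 0.6026 -0.2244  0.1229] zyaw 124.63 tilt 1.82 w 0.0491 F [-0.9  0.2 -1.2] q [-19.9  32.4  11.8  68.1  -1.2 -54.5]
lean deg outward 1.37 left -1.20
t 12.65 pos [ 0.6026 -0.2244  0.1229] zyaw 124.63 tilt 1.82 w 0.0491 F [-0.9  0.2 -1.2] q [-19.9  32.4  11.8  68.1  -1.2 -54.5]
lean deg outward 1.37 left -1.20
```

Request:
move_arm(
  increments=[
    {"grip":1,"linear":[0,-0.03,0],"twist":0},
    {"grip":1,"linear":[0,-0.04,0],"twist":0},
    {"grip":1,"linear":[0,-0.05,0],"twist":0},
    {"grip":1,"linear":[0,-0.06,0],"twist":0},
    {"grip":1,"linear":[0,-0.06,0],"twist":0},
  ],
)

```text
clock: 13.15
eef_pos: [0.6008, -0.2227, 0.1728]
tool_rot: [0.685, 0.212, -0.209, -0.665]
ft_force: [0.6, -0.3, -1.8]
grip_width: 0.0494
```

Request:
move_arm(
  increments=[
    {"grip":1,"linear":[0,-0.07,0],"twist":0},
    {"grip":1,"linear":[0,-0.07,0],"twist":0},
    {"grip":1,"linear":[0,-0.08,0],"twist":0},
    {"grip":1,"linear":[0,-0.08,0],"twist":0},
    {"grip":1,"linear":[0,-0.08,0],"twist":0},
  ],
)

```text
clock: 13.65
eef_pos: [0.6001, -0.2205, 0.2578]
tool_rot: [0.686, 0.213, -0.208, -0.664]
ft_force: [0.2, 0.4, -2.4]
grip_width: 0.0494
```

Request:
move_arm(
  increments=[
    {"grip":1,"linear":[0,-0.07,0],"twist":0},
    {"grip":1,"linear":[0,-0.06,0],"twist":0},
    {"grip":1,"linear":[0,-0.04,0],"twist":0},
    {"grip":1,"linear":[0,-0.03,0],"twist":0},
    {"grip":1,"linear":[0,-0.02,0],"twist":0},
  ],
)

```text
clock: 14.15
eef_pos: [0.6001, -0.2192, 0.312]
tool_rot: [0.688, 0.216, -0.205, -0.662]
ft_force: [0.6, -0.7, -1.6]
grip_width: 0.0493
```

```bash
cat >> h.py <<'E'
def plan(tx,ty,tz,dy,n):
    "n equal rows in world; dy = total yaw change (deg); prints rounded rows"
    p,M=state();d=(np.array([tx,ty,tz])-p)/n
    for k in range(n):
        Mk=R.from_euler('z',dy*k/n,degrees=True).as_matrix()@M
        l=(Mk.T@d/.2).round(3);print('{"grip": 1, "linear": %s, "twist": %.3f},'%(l.tolist(),-np.radians(dy/n)/2))
E
python3 -c "
from h import *
state()
im,_=bot.camera('side')
cv2.imwrite('pics/s2.png',cv2.resize(im[20:200,190:370],None,fx=3,fy=3))
plan(.465,.1,.29,-126.2-1.8,25)"
```

```text
t 14.15 pos [ 0.6001 -0.2192  0.312 ] zyaw 124.63 tilt 2.35 w 0.0493 F [ 0.6 -0.7 -1.6] q [-19.5  28.5  33.5  93.   -1.2 -54.2]
lean deg outward 2.02 left -1.19
t 14.20 pos [ 0.6002 -0.2192  0.3126] zyaw 124.63 tilt 2.40 w 0.0492 F [ 1.  -0.5 -0.6] q [-19.5  28.5  33.6  93.   -1.2 -54.2]
lean deg outward 2.08 left -1.19
{"grip": 1, "linear": [0.014, 0.002, 0.068], "twist": 0.045},
{"grip": 1, "linear": [0.008, 0.002, 0.069], "twist": 0.045},
{"grip": 1, "linear": [0.002, 0.002, 0.069], "twist": 0.045},
{"grip": 1, "linear": [-0.004, 0.002, 0.069], "twist": 0.045},
{"grip": 1, "linear": [-0.011, 0.002, 0.069], "twist": 0.045},
{"grip": 1, "linear": [-0.017, 0.002, 0.067], "twist": 0.045},
{"grip": 1, "linear": [-0.023, 0.002, 0.066], "twist": 0.045},
{"grip": 1, "linear": [-0.028, 0.002, 0.063], "twist": 0.045},
{"grip": 1, "linear": [-0.034, 0.002, 0.061], "twist": 0.045},
{"grip": 1, "linear": [-0.039, 0.002, 0.057], "twist": 0.045},
{"grip": 1, "linear": [-0.044, 0.002, 0.054], "twist": 0.045},
{"grip": 1, "linear": [-0.049, 0.002, 0.049], "twist": 0.045},
{"grip": 1, "linear": [-0.053, 0.002, 0.045], "twist": 0.045},
{"grip": 1, "linear": [-0.057, 0.003, 0.04], "twist": 0.045},
{"grip": 1, "linear": [-0.06, 0.003, 0.035], "twist": 0.045},
{"grip": 1, "linear": [-0.063, 0.003, 0.029], "twist": 0.045},
{"grip": 1, "linear": [-0.065, 0.003, 0.024], "twist": 0.045},
{"grip": 1, "linear": [-0.067, 0.003, 0.018], "twist": 0.045},
{"grip": 1, "linear": [-0.068, 0.004, 0.012], "twist": 0.045},
{"grip": 1, "linear": [-0.069, 0.004, 0.005], "twist": 0.045},
{"grip": 1, "linear": [-0.069, 0.004, -0.001], "twist": 0.045},
{"grip": 1, "linear": [-0.069, 0.005, -0.007], "twist": 0.045},
{"grip": 1, "linear": [-0.068, 0.005, -0.013], "twist": 0.045},
{"grip": 1, "linear": [-0.067, 0.005, -0.019], "twist": 0.045},
{"grip": 1, "linear": [-0.065, 0.005, -0.025], "twist": 0.045},
```

View pics/s2.png

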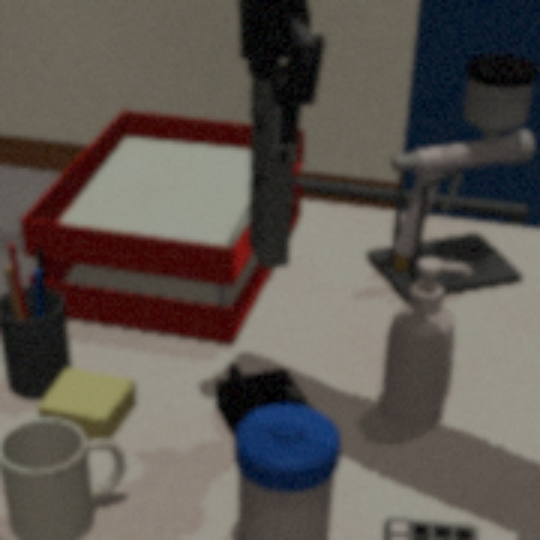

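The phone is lifted cleanly and hangs upright at (270,90–265), with the cradle empty at (265,400). Next is the transfer to the lamp while turning.

Request:
move_arm(
  increments=[
    {"grip":1,"linear":[0.014,0.002,0.068],"twist":0.045},
    {"grip":1,"linear":[0.008,0.002,0.069],"twist":0.045},
    {"grip":1,"linear":[0.002,0.002,0.069],"twist":0.045},
    {"grip":1,"linear":[-0.004,0.002,0.069],"twist":0.045},
    {"grip":1,"linear":[-0.011,0.002,0.069],"twist":0.045},
  ],
)

```text
clock: 14.7
eef_pos: [0.5724, -0.155, 0.3044]
tool_rot: [0.717, 0.054, -0.04, -0.694]
ft_force: [-0.2, 0.1, -1.8]
grip_width: 0.0497
```

Request:
move_arm(
  increments=[
    {"grip":1,"linear":[-0.017,0.002,0.067],"twist":0.045},
    {"grip":1,"linear":[-0.023,0.002,0.066],"twist":0.045},
    {"grip":1,"linear":[-0.028,0.002,0.063],"twist":0.045},
    {"grip":1,"linear":[-0.034,0.002,0.061],"twist":0.045},
    {"grip":1,"linear":[-0.039,0.002,0.057],"twist":0.045},
  ],
)

```text
clock: 15.2
eef_pos: [0.5445, -0.0874, 0.2964]
tool_rot: [0.706, -0.111, 0.125, -0.688]
ft_force: [0.3, -0.8, -3.1]
grip_width: 0.0493
```

Request:
move_arm(
  increments=[
    {"grip":1,"linear":[-0.044,0.002,0.054],"twist":0.045},
    {"grip":1,"linear":[-0.049,0.002,0.049],"twist":0.045},
    {"grip":1,"linear":[-0.053,0.002,0.045],"twist":0.045},
    {"grip":1,"linear":[-0.057,0.003,0.04],"twist":0.045},
    {"grip":1,"linear":[-0.06,0.003,0.035],"twist":0.045},
  ],
)

```text
clock: 15.7
eef_pos: [0.518, -0.0193, 0.2887]
tool_rot: [0.659, -0.27, 0.284, -0.642]
ft_force: [0.5, 0.2, -2.3]
grip_width: 0.0495
```

Request:
move_arm(
  increments=[
    {"grip":1,"linear":[-0.063,0.003,0.029],"twist":0.045},
    {"grip":1,"linear":[-0.065,0.003,0.024],"twist":0.045},
    {"grip":1,"linear":[-0.067,0.003,0.018],"twist":0.045},
    {"grip":1,"linear":[-0.068,0.004,0.012],"twist":0.045},
    {"grip":1,"linear":[-0.06,0.004,0.005],"twist":0.045},
  ],
)

```text
clock: 16.2
eef_pos: [0.494, 0.0474, 0.2805]
tool_rot: [0.576, -0.414, 0.428, -0.561]
ft_force: [-0.2, 0.2, -2.1]
grip_width: 0.0492
```

```bash
python3 -c "
from h import *
go(.4645,.185,.24,-1.4)
plan(.4645,.188,.24,-1.4-yaw(R.from_quat(bot.get_obs()['tool_rot']).as_matrix()[:,2]),10)"
```

```text
t 16.20 pos [0.494  0.0474 0.2805] zyaw 16.95 tilt 1.65 w 0.0492 F [-0.2  0.2 -2.1] q [ 6.5 12.5  5.9 83.4 -1.7 79.5]
lean deg outward -0.01 left -1.65
linear(total) [-0.7068  0.1824  0.0604] twist(total) 0.1601 dyaw -18.35
t 16.20 pos [0.494  0.0474 0.2805] zyaw 16.95 tilt 1.65 w 0.0492 F [-0.2  0.2 -2.1] q [ 6.5 12.5  5.9 83.4 -1.7 79.5]
lean deg outward -0.01 left -1.65
{"grip": 1, "linear": [-0.072, 0.018, 0.006], "twist": 0.016},
{"grip": 1, "linear": [-0.072, 0.018, 0.004], "twist": 0.016},
{"grip": 1, "linear": [-0.072, 0.018, 0.002], "twist": 0.016},
{"grip": 1, "linear": [-0.072, 0.018, -0.0], "twist": 0.016},
{"grip": 1, "linear": [-0.072, 0.018, -0.003], "twist": 0.016},
{"grip": 1, "linear": [-0.072, 0.018, -0.005], "twist": 0.016},
{"grip": 1, "linear": [-0.072, 0.018, -0.007], "twist": 0.016},
{"grip": 1, "linear": [-0.072, 0.018, -0.01], "twist": 0.016},
{"grip": 1, "linear": [-0.071, 0.018, -0.012], "twist": 0.016},
{"grip": 1, "linear": [-0.071, 0.018, -0.014], "twist": 0.016},
```

Request:
move_arm(
  increments=[
    {"grip":1,"linear":[-0.072,0.018,0.006],"twist":0.016},
    {"grip":1,"linear":[-0.072,0.018,0.004],"twist":0.016},
    {"grip":1,"linear":[-0.072,0.018,0.002],"twist":0.016},
    {"grip":1,"linear":[-0.072,0.018,0],"twist":0.016},
    {"grip":1,"linear":[-0.072,0.018,-0.003],"twist":0.016},
  ],
)

```text
clock: 16.7
eef_pos: [0.4771, 0.1197, 0.258]
tool_rot: [0.539, -0.461, 0.474, -0.523]
ft_force: [-0.3, 0.1, -1.2]
grip_width: 0.0493
```

Request:
move_arm(
  increments=[
    {"grip":1,"linear":[-0.072,0.018,-0.005],"twist":0.016},
    {"grip":1,"linear":[-0.072,0.018,-0.007],"twist":0.016},
    {"grip":1,"linear":[-0.06,0.018,-0.01],"twist":0.016},
    {"grip":1,"linear":[-0.04,0.018,-0.008],"twist":0.016},
    {"grip":1,"linear":[-0.02,0.018,-0.005],"twist":0.01},
  ],
)

```text
clock: 17.2
eef_pos: [0.4633, 0.1742, 0.2351]
tool_rot: [0.503, -0.5, 0.513, -0.484]
ft_force: [0.0, -0.5, -2.3]
grip_width: 0.0495
```

```bash
python3 -c "
from h import *
go(.4645,.188,.162,-1.4)"
```

```text
t 17.20 pos [0.4633 0.1742 0.2351] zyaw -1.45 tilt 1.80 w 0.0495 F [ 0.  -0.5 -2.3] q [ 21.5  13.9   1.   78.   -1.5 113. ]
lean deg outward -0.97 left -1.51
linear(total) [-0.0802  0.3632  0.0063] twist(total) -0.0004 dyaw 0.05
```

Request:
move_arm(
  increments=[
    {"grip":1,"linear":[-0.02,0.04,0],"twist":0},
    {"grip":1,"linear":[-0.02,0.05,0],"twist":0},
    {"grip":1,"linear":[-0.02,0.05,0],"twist":0},
    {"grip":1,"linear":[-0.01,0.05,0],"twist":0},
    {"grip":1,"linear":[0,0.05,0],"twist":0},
  ],
)

```text
clock: 17.7
eef_pos: [0.4628, 0.1877, 0.1822]
tool_rot: [0.504, -0.5, 0.512, -0.484]
ft_force: [-0.7, -0.4, -2.2]
grip_width: 0.0496
```

Request:
move_arm(
  increments=[
    {"grip":1,"linear":[0,0.05,0],"twist":0},
    {"grip":1,"linear":[0,0.04,0],"twist":0},
    {"grip":1,"linear":[0,0.02,0],"twist":0},
    {"grip":1,"linear":[0,0.01,0],"twist":0},
    {"grip":1,"linear":[0,0,0],"twist":0},
  ],
)

```text
clock: 18.2
eef_pos: [0.4613, 0.1856, 0.1537]
tool_rot: [0.505, -0.5, 0.512, -0.483]
ft_force: [0.7, -0.7, -1.6]
grip_width: 0.0492
```

```bash
python3 -c "
from h import *
state();
for i in range(4): im,_=bot.camera('top')
go(.4645,.188,.162,-1.4)
cv2.imwrite('pics/t3.png',cv2.resize(im[160:320,90:290],None,fx=3.5,fy=3.5))"
```

```text
t 18.20 pos [0.4613 0.1856 0.1537] zyaw -1.41 tilt 2.01 w 0.0492 F [ 0.7 -0.7 -1.6] q [ 22.8  17.3  -7.   67.1  -1.5 114.3]
lean deg outward -1.33 left -1.51
t 18.40 pos [0.4618 0.1858 0.1544] zyaw -1.41 tilt 1.95 w 0.0495 F [-0.1 -0.6 -0.9] q [ 22.8  17.2  -6.9  67.1  -1.5 114.3]
lean deg outward -1.25 left -1.50
linear(total) [-0.0099 -0.0383  0.0129] twist(total) -0.0001 dyaw 0.01
```

View pics/t3.png

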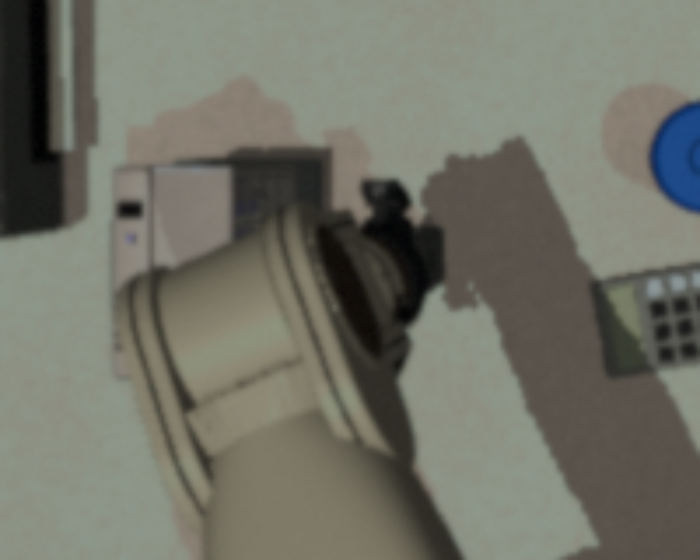

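The wrist (at (200,350)) hides part of the lamp in the top view. While dwelling I'll use depth to check its clearance.

```bash
python3 -c "
from h import *
for n in('top','side'):
    im,W=world(n)
    P=W.reshape(-1,3);m=(P[:,1]>.25)&(P[:,1]<.43)&(P[:,0]>.2)&(P[:,0]<.56)&(P[:,2]>.24)
    q=P[m]
    if len(q): print(n,len(q),q.min(0).round(3),q.max(0).round(3))
    m2=m&(P[:,0]>.37)&(P[:,1]>.26)
    if m2.sum():q=P[m2];print('over lamp',len(q),q.min(0).round(3),q.max(0).round(3))
cv2.imwrite('pics/s4.png',im)
for i in range(17): bot.camera('side')
state()"
```

```text
top 7 [0.486 0.25  0.569] [0.492 0.252 0.584]
side 615 [0.47  0.25  0.455] [0.494 0.256 0.588]
t 19.35 pos [0.4614 0.1857 0.1539] zyaw -1.41 tilt 1.99 w 0.0495 F [ 0.3 -0.8 -1.8] q [ 22.8  17.3  -7.   67.1  -1.5 114.3]
lean deg outward -1.31 left -1.50
```

View pics/s4.png

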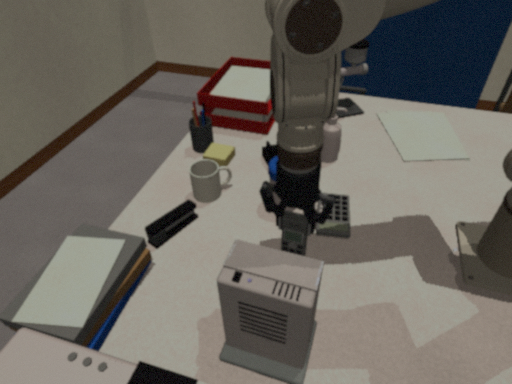

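Keypad and display face the lamp (phone at (295,225)), and the wrist is well above it. Dwell 1 is done. Now I'll turn 90° to the left edge.

Request:
move_arm(
  increments=[
    {"grip":1,"linear":[0,-0.004,0],"twist":-0.05},
    {"grip":1,"linear":[0,-0.004,0],"twist":-0.05},
    {"grip":1,"linear":[0,-0.004,0],"twist":-0.05},
    {"grip":1,"linear":[0,-0.004,0],"twist":-0.05},
    {"grip":1,"linear":[0,-0.004,0],"twist":-0.05},
  ],
)

```text
clock: 19.85
eef_pos: [0.4613, 0.1858, 0.1579]
tool_rot: [0.619, -0.36, 0.365, -0.595]
ft_force: [-0.1, 0.0, -1.7]
grip_width: 0.0495
```

Request:
move_arm(
  increments=[
    {"grip":1,"linear":[0,-0.004,0],"twist":-0.05},
    {"grip":1,"linear":[0,-0.004,0],"twist":-0.05},
    {"grip":1,"linear":[0,-0.004,0],"twist":-0.05},
    {"grip":1,"linear":[0,-0.004,0],"twist":-0.05},
    {"grip":1,"linear":[0,-0.004,0],"twist":-0.05},
  ],
)

```text
clock: 20.35
eef_pos: [0.4613, 0.1859, 0.162]
tool_rot: [0.692, -0.194, 0.193, -0.668]
ft_force: [-0.1, -0.2, -0.9]
grip_width: 0.0496
```

Request:
move_arm(
  increments=[
    {"grip":1,"linear":[0,0,0],"twist":-0.05},
    {"grip":1,"linear":[0,0,0],"twist":-0.05},
    {"grip":1,"linear":[0,0,0],"twist":-0.05},
    {"grip":1,"linear":[0,0,0],"twist":-0.05},
    {"grip":1,"linear":[0,0,0],"twist":-0.05},
  ],
)

```text
clock: 20.85
eef_pos: [0.4614, 0.1859, 0.1622]
tool_rot: [0.719, -0.015, 0.008, -0.695]
ft_force: [0.5, 0.9, -2.1]
grip_width: 0.049
```

```bash
python3 -c "
from h import *
state();
for i in range(2): im,_=bot.camera('top')
go(.4645,.188,.162,88.6)"
```

```text
t 20.85 pos [0.4614 0.1859 0.1622] zyaw 88.14 tilt 2.01 w 0.0490 F [ 0.5  0.9 -2.1] q [22.9 16.9 -6.1 68.3 -1.5 24.8]
lean deg outward -1.33 left -1.51
t 20.95 pos [0.4614 0.1859 0.1622] zyaw 87.88 tilt 2.01 w 0.0495 F [-0.1 -0.7 -1. ] q [22.9 16.9 -6.1 68.3 -1.5 25. ]
lean deg outward -1.33 left -1.51
linear(total) [0.0149 0.0003 0.011 ] twist(total) -0.0063 dyaw 0.72
```

```bash
python3 -c "
from h import *
for i in range(18): bot.camera('top')
state()"
```

```text
t 21.85 pos [0.4614 0.1859 0.1622] zyaw 87.89 tilt 2.01 w 0.0495 F [-0.5 -0.2 -1.5] q [22.9 16.9 -6.1 68.3 -1.5 25. ]
lean deg outward -1.32 left -1.51
```

Request:
move_arm(
  increments=[
    {"grip":1,"linear":[0,0,0],"twist":-0.051},
    {"grip":1,"linear":[0,0,0],"twist":-0.051},
    {"grip":1,"linear":[0,0,0],"twist":-0.051},
    {"grip":1,"linear":[0,0,0],"twist":-0.051},
    {"grip":1,"linear":[0,0,0],"twist":-0.051},
  ],
)

```text
clock: 22.35
eef_pos: [0.4614, 0.1859, 0.1622]
tool_rot: [0.696, 0.166, -0.179, -0.675]
ft_force: [0.7, -0.3, -1.7]
grip_width: 0.0495
```

Request:
move_arm(
  increments=[
    {"grip":1,"linear":[0,0,0],"twist":-0.051},
    {"grip":1,"linear":[0,0,0],"twist":-0.051},
    {"grip":1,"linear":[0,0,0],"twist":-0.051},
    {"grip":1,"linear":[0,0,0],"twist":-0.051},
    {"grip":1,"linear":[0,0,0],"twist":-0.051},
  ],
)

```text
clock: 22.85
eef_pos: [0.4614, 0.1859, 0.1622]
tool_rot: [0.625, 0.337, -0.356, -0.608]
ft_force: [-0.6, 0.2, -1.4]
grip_width: 0.0495
```

Request:
move_arm(
  increments=[
    {"grip":1,"linear":[0,0,0],"twist":-0.05},
    {"grip":1,"linear":[0,0,0],"twist":-0.05},
    {"grip":1,"linear":[0,0,0],"twist":-0.05},
    {"grip":1,"linear":[0,0,0],"twist":-0.05},
    {"grip":1,"linear":[0,0,0],"twist":-0.05},
  ],
)

```text
clock: 23.35
eef_pos: [0.4615, 0.1859, 0.1622]
tool_rot: [0.512, 0.483, -0.505, -0.5]
ft_force: [-0.2, 0.4, -2.3]
grip_width: 0.0496
```

```bash
python3 -c "
from h import *
state()
for i in range(20): bot.camera('top')
go(.4645,.188,.162,178.6)"
```

```text
t 23.35 pos [0.4615 0.1859 0.1622] zyaw 178.56 tilt 2.00 w 0.0496 F [-0.2  0.4 -2.3] q [ 22.9  16.9  -6.1  68.3  -1.5 -65.7]
lean deg outward -1.32 left -1.51
t 24.35 pos [0.4615 0.1859 0.1622] zyaw 178.31 tilt 2.01 w 0.0496 F [ 0.4 -0.3 -1.9] q [ 22.9  16.9  -6.1  68.3  -1.5 -65.4]
lean deg outward -1.32 left -1.51
linear(total) [ 0.0109  0.0005 -0.0149] twist(total) -0.0025 dyaw 0.29
```

Request:
move_arm(
  increments=[
    {"grip":1,"linear":[0,0,0],"twist":-0.051},
    {"grip":1,"linear":[0,0,0],"twist":-0.051},
    {"grip":1,"linear":[0,0,0],"twist":-0.051},
    {"grip":1,"linear":[0,0,0],"twist":-0.051},
    {"grip":1,"linear":[0,0,0],"twist":-0.051},
  ],
)

```text
clock: 24.85
eef_pos: [0.4615, 0.1859, 0.1622]
tool_rot: [-0.363, -0.596, 0.62, 0.358]
ft_force: [0.0, 0.8, -1.1]
grip_width: 0.0495
```

Request:
move_arm(
  increments=[
    {"grip":1,"linear":[0,0,0],"twist":-0.051},
    {"grip":1,"linear":[0,0,0],"twist":-0.051},
    {"grip":1,"linear":[0,0,0],"twist":-0.051},
    {"grip":1,"linear":[0,0,0],"twist":-0.051},
    {"grip":1,"linear":[0,0,0],"twist":-0.051},
  ],
)

```text
clock: 25.35
eef_pos: [0.4615, 0.1859, 0.1622]
tool_rot: [-0.187, -0.669, 0.694, 0.189]
ft_force: [-0.2, 0.6, -2.4]
grip_width: 0.0496
```

Request:
move_arm(
  increments=[
    {"grip":1,"linear":[0,0,0],"twist":-0.05},
    {"grip":1,"linear":[0,0,0],"twist":-0.05},
    {"grip":1,"linear":[0,0,0],"twist":-0.05},
    {"grip":1,"linear":[0,0,0],"twist":-0.05},
    {"grip":1,"linear":[0,0,0],"twist":-0.05},
  ],
)

```text
clock: 25.85
eef_pos: [0.4614, 0.1859, 0.1622]
tool_rot: [-0.002, -0.695, 0.719, 0.01]
ft_force: [-0.5, -0.8, -1.3]
grip_width: 0.0491
```

```bash
python3 -c "
from h import *
state()
for i in range(20): im,W=bot.camera('side')
go(.4645,.188,.162,268.6)
cv2.imwrite('pics/s5.png',cv2.resize(im[130:280,220:370],None,fx=3,fy=3))"
```

```text
t 25.85 pos [0.4614 0.1859 0.1622] zyaw -90.97 tilt 2.00 w 0.0491 F [-0.5 -0.8 -1.3] q [  22.9   16.9   -6.1   68.3   -1.5 -156.1]
lean deg outward -1.32 left -1.50
t 26.85 pos [0.4615 0.186  0.1622] zyaw -91.22 tilt 2.00 w 0.0494 F [ 0.4  0.2 -1.7] q [  22.9   16.9   -6.1   68.3   -1.5 -155.9]
lean deg outward -1.32 left -1.50
linear(total) [-0.015   0.0005 -0.0106] twist(total) 0.0016 dyaw -0.18
```

View pics/s5.png

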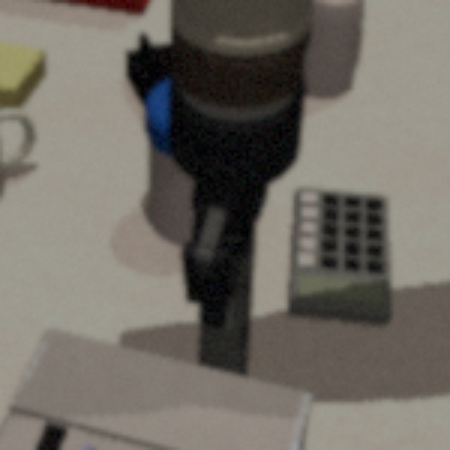

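All four dwells are done; the last picture shows the narrow edge towards the lamp at (225,340). Next I'll lift and back away from the lamp.

Request:
move_arm(
  increments=[
    {"grip":1,"linear":[0,-0.04,0],"twist":0},
    {"grip":1,"linear":[0,-0.06,0.01],"twist":0},
    {"grip":1,"linear":[0,-0.07,0.02],"twist":0},
    {"grip":1,"linear":[0,-0.07,0.03],"twist":0},
    {"grip":1,"linear":[0,-0.07,0.03],"twist":0},
  ],
)

```text
clock: 27.35
eef_pos: [0.4608, 0.1695, 0.2283]
tool_rot: [-0.003, -0.695, 0.719, 0.012]
ft_force: [-0.4, 0.4, -2.4]
grip_width: 0.0495
```

Request:
move_arm(
  increments=[
    {"grip":1,"linear":[0,-0.07,0.03],"twist":0.02},
    {"grip":1,"linear":[0,-0.07,0.03],"twist":0.04},
    {"grip":1,"linear":[0,-0.07,0.04],"twist":0.04},
    {"grip":1,"linear":[0,-0.06,0.04],"twist":0.04},
    {"grip":1,"linear":[0,-0.04,0.05],"twist":0.04},
  ],
)

```text
clock: 27.85
eef_pos: [0.4563, 0.1333, 0.3017]
tool_rot: [-0.139, -0.682, 0.705, 0.138]
ft_force: [-0.0, -0.5, -1.6]
grip_width: 0.0496
```

```bash
python3 -c "
from h import *
y=yaw(R.from_quat(bot.get_obs()['tool_rot']).as_matrix()[:,2])
d=(124.6-y)%360-360
print(d);plan(.595,-.215,.31,d/1.045,25)"
```

```text
-122.83527714260714
t 27.85 pos [0.4563 0.1333 0.3017] zyaw -112.56 tilt 1.82 w 0.0496 F [-0.  -0.5 -1.6] q [  17.3   10.5    6.5   86.8   -1.6 -140.1]
lean deg outward -0.78 left -1.65
{"grip": 1, "linear": [-0.052, 0.0, 0.054], "twist": 0.041},
{"grip": 1, "linear": [-0.057, 0.0, 0.049], "twist": 0.041},
{"grip": 1, "linear": [-0.06, 0.0, 0.044], "twist": 0.041},
{"grip": 1, "linear": [-0.064, 0.0, 0.039], "twist": 0.041},
{"grip": 1, "linear": [-0.067, -0.0, 0.034], "twist": 0.041},
{"grip": 1, "linear": [-0.069, -0.0, 0.028], "twist": 0.041},
{"grip": 1, "linear": [-0.072, -0.0, 0.023], "twist": 0.041},
{"grip": 1, "linear": [-0.073, -0.001, 0.017], "twist": 0.041},
{"grip": 1, "linear": [-0.074, -0.001, 0.011], "twist": 0.041},
{"grip": 1, "linear": [-0.075, -0.001, 0.005], "twist": 0.041},
{"grip": 1, "linear": [-0.075, -0.001, -0.002], "twist": 0.041},
{"grip": 1, "linear": [-0.075, -0.001, -0.008], "twist": 0.041},
{"grip": 1, "linear": [-0.074, -0.002, -0.014], "twist": 0.041},
{"grip": 1, "linear": [-0.072, -0.002, -0.02], "twist": 0.041},
{"grip": 1, "linear": [-0.07, -0.002, -0.026], "twist": 0.041},
{"grip": 1, "linear": [-0.068, -0.002, -0.031], "twist": 0.041},
{"grip": 1, "linear": [-0.065, -0.002, -0.037], "twist": 0.041},
{"grip": 1, "linear": [-0.062, -0.002, -0.042], "twist": 0.041},
{"grip": 1, "linear": [-0.058, -0.003, -0.047], "twist": 0.041},
{"grip": 1, "linear": [-0.054, -0.003, -0.052], "twist": 0.041},
{"grip": 1, "linear": [-0.05, -0.003, -0.056], "twist": 0.041},
{"grip": 1, "linear": [-0.045, -0.003, -0.06], "twist": 0.041},
{"grip": 1, "linear": [-0.04, -0.003, -0.063], "twist": 0.041},
{"grip": 1, "linear": [-0.035, -0.003, -0.066], "twist": 0.041},
{"grip": 1, "linear": [-0.029, -0.004, -0.069], "twist": 0.041},
```

Request:
move_arm(
  increments=[
    {"grip":1,"linear":[-0.052,0,0.054],"twist":0.041},
    {"grip":1,"linear":[-0.057,0,0.049],"twist":0.041},
    {"grip":1,"linear":[-0.06,0,0.044],"twist":0.041},
    {"grip":1,"linear":[-0.064,0,0.039],"twist":0.041},
    {"grip":1,"linear":[-0.067,0,0.034],"twist":0.041},
  ],
)

```text
clock: 28.35
eef_pos: [0.4847, 0.0615, 0.3134]
tool_rot: [-0.288, -0.64, 0.657, 0.275]
ft_force: [-1.1, -0.2, -1.9]
grip_width: 0.0495
```

Request:
move_arm(
  increments=[
    {"grip":1,"linear":[-0.069,0,0.028],"twist":0.041},
    {"grip":1,"linear":[-0.072,0,0.023],"twist":0.041},
    {"grip":1,"linear":[-0.073,-0.001,0.017],"twist":0.041},
    {"grip":1,"linear":[-0.074,-0.001,0.011],"twist":0.041},
    {"grip":1,"linear":[-0.075,-0.001,0.005],"twist":0.041},
  ],
)

```text
clock: 28.85
eef_pos: [0.5114, -0.0125, 0.3232]
tool_rot: [-0.423, -0.569, 0.579, 0.403]
ft_force: [-0.4, 0.8, -2.1]
grip_width: 0.0495
```

Request:
move_arm(
  increments=[
    {"grip":1,"linear":[-0.075,-0.001,-0.002],"twist":0.041},
    {"grip":1,"linear":[-0.075,-0.001,-0.008],"twist":0.041},
    {"grip":1,"linear":[-0.074,-0.002,-0.014],"twist":0.041},
    {"grip":1,"linear":[-0.072,-0.002,-0.02],"twist":0.041},
    {"grip":1,"linear":[-0.07,-0.002,-0.026],"twist":0.041},
  ],
)

```text
clock: 29.35
eef_pos: [0.5368, -0.0868, 0.3341]
tool_rot: [0.538, 0.472, -0.474, -0.513]
ft_force: [-0.2, -0.8, -1.3]
grip_width: 0.0496
```

Request:
move_arm(
  increments=[
    {"grip":1,"linear":[-0.068,-0.002,-0.031],"twist":0.041},
    {"grip":1,"linear":[-0.065,-0.002,-0.037],"twist":0.041},
    {"grip":1,"linear":[-0.062,-0.002,-0.042],"twist":0.041},
    {"grip":1,"linear":[-0.058,-0.003,-0.047],"twist":0.041},
    {"grip":1,"linear":[-0.05,-0.003,-0.048],"twist":0.041},
  ],
)

```text
clock: 29.85
eef_pos: [0.56, -0.1603, 0.3458]
tool_rot: [0.628, 0.353, -0.348, -0.6]
ft_force: [0.3, -1.1, -1.3]
grip_width: 0.0496
```

```bash
python3 -c "
from h import *
y=yaw(R.from_quat(bot.get_obs()['tool_rot']).as_matrix()[:,2])
d=124.6-y
print(d);plan(.602,-.222,.31,d/1.045,10)"
```

```text
-24.85300974552021
t 29.85 pos [ 0.56   -0.1603  0.3458] zyaw 149.45 tilt 2.35 w 0.0496 F [ 0.3 -1.1 -1.3] q [-15.3  21.5  27.7  94.3  -1.3 -74.7]
lean deg outward 1.95 left -1.32
{"grip": 1, "linear": [-0.016, 0.019, -0.033], "twist": 0.021},
{"grip": 1, "linear": [-0.014, 0.019, -0.034], "twist": 0.021},
{"grip": 1, "linear": [-0.013, 0.019, -0.034], "twist": 0.021},
{"grip": 1, "linear": [-0.011, 0.019, -0.035], "twist": 0.021},
{"grip": 1, "linear": [-0.01, 0.019, -0.035], "twist": 0.021},
{"grip": 1, "linear": [-0.008, 0.019, -0.036], "twist": 0.021},
{"grip": 1, "linear": [-0.007, 0.019, -0.036], "twist": 0.021},
{"grip": 1, "linear": [-0.005, 0.019, -0.036], "twist": 0.021},
{"grip": 1, "linear": [-0.004, 0.019, -0.036], "twist": 0.021},
{"grip": 1, "linear": [-0.002, 0.019, -0.037], "twist": 0.021},
```

Request:
move_arm(
  increments=[
    {"grip":1,"linear":[-0.016,0.03,-0.033],"twist":0.023},
    {"grip":1,"linear":[-0.014,0.03,-0.034],"twist":0.023},
    {"grip":1,"linear":[-0.013,0.03,-0.034],"twist":0.023},
    {"grip":1,"linear":[-0.011,0.03,-0.035],"twist":0.023},
    {"grip":1,"linear":[-0.01,0.03,-0.035],"twist":0.023},
  ],
)

```text
clock: 30.35
eef_pos: [0.5814, -0.1955, 0.3241]
tool_rot: [0.668, 0.28, -0.267, -0.636]
ft_force: [-0.3, 0.4, -1.2]
grip_width: 0.0496
```

Request:
move_arm(
  increments=[
    {"grip":1,"linear":[-0.008,0.03,-0.036],"twist":0.022},
    {"grip":1,"linear":[-0.007,0.03,-0.036],"twist":0.022},
    {"grip":1,"linear":[-0.005,0.03,-0.036],"twist":0.022},
    {"grip":1,"linear":[-0.004,0.03,-0.03],"twist":0.022},
    {"grip":1,"linear":[-0.002,0.02,-0.02],"twist":0.01},
  ],
)

```text
clock: 30.85
eef_pos: [0.5992, -0.2258, 0.3021]
tool_rot: [0.693, 0.214, -0.196, -0.66]
ft_force: [0.1, -0.4, -1.3]
grip_width: 0.0493
```

```bash
python3 -c "
from h import *
for i in range(3): bot.camera('top')
go(.6026,-.2244,.1229,124.63)"
```

```text
t 31.00 pos [ 0.5991 -0.2255  0.3019] zyaw 123.80 tilt 2.95 w 0.0499 F [-0.2  0.9 -1.3] q [-20.1  27.9  31.   90.5  -1.2 -53.9]
lean deg outward 2.70 left -1.19
linear(total) [0.0078 0.8941 0.0399] twist(total) -0.0073 dyaw 0.83
```

```bash
cat >> h.py <<'E'
g=np.load('grasp.npz')
def ins(h,O=(.602,-.2244,.008)):
    "needed move so that the phone's underside centre comes over the well, h above seat"
    p,M=state();O=np.array(O)
    r=g['M'].T@(O-g['p'])
    cur=p+M@r; d=M.T@(O+[0,0,h]-cur)
    t=np.degrees(np.arccos((M@g['M'].T)[2,2]))
    dy=yaw(g['M'][:,2])-yaw(M[:,2])
    print('phone err mm',((cur-O)*1000).round(1),'tilt %.2f'%t,'linear',(d/.2).round(3),'twist %.3f'%(-np.radians(dy)/2))
E
python3 -c "
from h import *
ins(.05)"
```

```text
t 31.00 pos [ 0.5991 -0.2255  0.3019] zyaw 123.80 tilt 2.95 w 0.0499 F [-0.2  0.9 -1.3] q [-20.1  27.9  31.   90.5  -1.2 -53.9]
lean deg outward 2.70 left -1.19
phone err mm [ -0.9  -2.  179. ] tilt 1.35 linear [0.002 0.644 0.038] twist -0.007
```

Request:
move_arm(
  increments=[
    {"grip":1,"linear":[0,0.03,0.004],"twist":-0.002},
    {"grip":1,"linear":[0,0.05,0.004],"twist":-0.002},
    {"grip":1,"linear":[0,0.05,0.004],"twist":-0.002},
    {"grip":1,"linear":[0,0.05,0.004],"twist":-0.001},
    {"grip":1,"linear":[0,0.05,0.004],"twist":0},
  ],
)

```text
clock: 31.5
eef_pos: [0.5989, -0.2228, 0.2549]
tool_rot: [0.691, 0.221, -0.202, -0.658]
ft_force: [0.7, 0.6, -1.4]
grip_width: 0.0495
```

Request:
move_arm(
  increments=[
    {"grip":1,"linear":[0,0.05,0.003],"twist":0},
    {"grip":1,"linear":[0,0.05,0.003],"twist":0},
    {"grip":1,"linear":[0,0.05,0.003],"twist":0},
    {"grip":1,"linear":[0,0.05,0.003],"twist":0},
    {"grip":1,"linear":[0,0.04,0.003],"twist":0},
  ],
)

```text
clock: 32.0
eef_pos: [0.5981, -0.2216, 0.2008]
tool_rot: [0.69, 0.221, -0.203, -0.658]
ft_force: [0.1, -0.3, -2.1]
grip_width: 0.0493
```

```bash
python3 -c "
from h import *
for i in range(3): bot.camera('top')
ins(.05)"
```

```text
t 32.15 pos [ 0.5978 -0.2215  0.2011] zyaw 124.84 tilt 2.94 w 0.0494 F [-1.3 -0.  -1.1] q [-19.8  28.2  16.8  75.9  -1.2 -54.6]
lean deg outward 2.68 left -1.19
phone err mm [-2.3  2.  78.2] tilt 1.31 linear [ 0.002  0.141 -0.008] twist 0.002
```

Request:
move_arm(
  increments=[
    {"grip":1,"linear":[0.001,0.03,-0.004],"twist":0.001},
    {"grip":1,"linear":[0.001,0.04,-0.004],"twist":0.001},
    {"grip":1,"linear":[0.001,0.04,-0.003],"twist":0},
    {"grip":1,"linear":[0,0.03,-0.002],"twist":0},
    {"grip":1,"linear":[0,0.01,0],"twist":0},
  ],
)

```text
clock: 32.65
eef_pos: [0.6027, -0.2252, 0.171]
tool_rot: [0.692, 0.22, -0.2, -0.658]
ft_force: [0.0, 0.7, -2.6]
grip_width: 0.0497
```

```bash
python3 -c "
from h import *
for i in range(4): im,_=bot.camera('side')
ins(.03)
im2,W=world('side')
P=W.reshape(-1,3)
# phone sides between z .06 and .11 as the side camera sees them, in cradle axes
a=np.radians(34.8);r=np.array([[np.cos(a),np.sin(a)],[-np.sin(a),np.cos(a)]])
for z in(.075,.1,.12,.14):
    m=(abs(P[:,2]-z)<.01)&(np.hypot(P[:,0]-.602,P[:,1]+.2244)<.035)
    l=(P[m,:2]-[.602,-.2244])@r.T;print(z,len(l),(np.percentile(l,[3,50,97],axis=0)*1000).round(1).tolist() if len(l) else '')
cv2.imwrite('pics/s6.png',cv2.resize(im[90:190,220:320],None,fx=6,fy=6,interpolation=cv2.INTER_CUBIC))"
```

```text
t 32.85 pos [ 0.6032 -0.2253  0.1723] zyaw 124.57 tilt 3.27 w 0.0493 F [-0.1  0.4 -1.7] q [-19.9  29.4  14.4  71.9  -1.2 -54.5]
lean deg outward 3.05 left -1.18
phone err mm [ 3.8 -2.1 49.4] tilt 1.68 linear [-0.011  0.096  0.025] twist -0.001
0.075 94 [[-7.4, -18.7], [13.3, 16.7], [30.4, 22.4]]
0.1 75 [[-9.8, -20.9], [9.4, 19.0], [14.2, 23.1]]
0.12 77 [[-9.4, -21.1], [10.4, 19.4], [14.1, 23.7]]
0.14 77 [[-11.0, -19.3], [10.0, 20.6], [13.9, 24.0]]
```

View pics/s6.png

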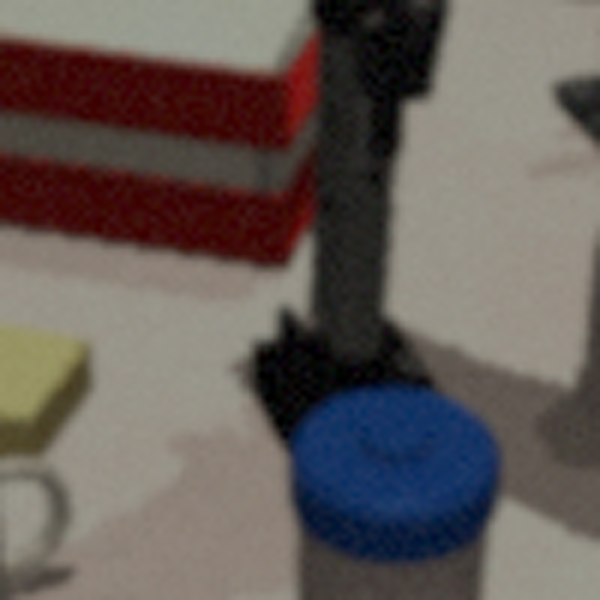

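The phone hangs over the cradle, lower end at (345,360). The depth check gives its underside about 1–2 mm in x and 3 mm in y off centre, agreeing with the hand-based figure to about 1 mm. I'll centre it, then lower slowly.

Request:
move_arm(
  increments=[
    {"grip":1,"linear":[-0.005,0,0.012],"twist":0},
    {"grip":1,"linear":[-0.005,0.01,0.012],"twist":0},
    {"grip":1,"linear":[0,0.02,0],"twist":0},
    {"grip":1,"linear":[0,0.02,0],"twist":0},
    {"grip":1,"linear":[0,0.02,0],"twist":0},
  ],
)

```text
clock: 33.4
eef_pos: [0.6001, -0.223, 0.1594]
tool_rot: [0.693, 0.222, -0.198, -0.657]
ft_force: [-0.2, 0.8, -1.3]
grip_width: 0.0496
```

```bash
python3 -c "
from h import *
for i in range(4): im,_=bot.camera('side')
ins(.02)"
```

```text
t 33.60 pos [ 0.6    -0.223   0.1593] zyaw 124.57 tilt 3.45 w 0.0496 F [ 0.4  0.1 -2.3] q [-19.8  29.2  12.1  69.6  -1.2 -54.5]
lean deg outward 3.24 left -1.19
phone err mm [ 0.9  0.1 36.4] tilt 1.88 linear [-0.005  0.082  0.007] twist -0.001
```

Request:
move_arm(
  increments=[
    {"grip":1,"linear":[-0.002,0.015,0.003],"twist":0},
    {"grip":1,"linear":[-0.001,0.02,0.002],"twist":0},
    {"grip":1,"linear":[0,0.02,0.001],"twist":0},
    {"grip":1,"linear":[0,0.02,0.001],"twist":0},
    {"grip":1,"linear":[0,0.015,0.001],"twist":0},
  ],
)

```text
clock: 34.1
eef_pos: [0.6, -0.223, 0.1405]
tool_rot: [0.693, 0.222, -0.198, -0.657]
ft_force: [0.0, -0.4, -2.2]
grip_width: 0.0491
```

```bash
python3 -c "
from h import *
for i in range(3): im,_=bot.camera('side')
ins(0)"
```

```text
t 34.25 pos [ 0.5999 -0.223   0.1407] zyaw 124.57 tilt 3.52 w 0.0490 F [ 0.1  0.9 -0.9] q [-19.8  29.8  10.2  67.1  -1.2 -54.5]
lean deg outward 3.32 left -1.19
phone err mm [ 1.   0.1 17.8] tilt 1.95 linear [-0.006  0.089  0.008] twist -0.001
```

No contact force with the underside about 8 mm inside the rim. Continuing.

Request:
move_arm(
  increments=[
    {"grip":1,"linear":[-0.001,0.015,0.002],"twist":0},
    {"grip":1,"linear":[-0.001,0.015,0.002],"twist":0},
    {"grip":1,"linear":[-0.001,0.015,0.001],"twist":0},
    {"grip":1,"linear":[0,0.015,0.001],"twist":0},
    {"grip":1,"linear":[0,0.01,0.001],"twist":0},
  ],
)

```text
clock: 34.75
eef_pos: [0.5998, -0.2229, 0.1264]
tool_rot: [0.693, 0.223, -0.198, -0.656]
ft_force: [-0.8, 0.3, -1.8]
grip_width: 0.0498
```

```bash
python3 -c "
from h import *
for i in range(3): im,_=bot.camera('side')
ins(0)"
```

```text
t 34.90 pos [ 0.5997 -0.2228  0.1265] zyaw 124.57 tilt 3.60 w 0.0491 F [ 1.1  0.2 -2.1] q [-19.8  30.3   8.8  65.1  -1.2 -54.5]
lean deg outward 3.40 left -1.19
phone err mm [1.  0.2 3.6] tilt 2.04 linear [-0.005  0.018  0.003] twist -0.001
```

Request:
move_arm(
  increments=[
    {"grip":1,"linear":[-0.001,0.005,0.001],"twist":0},
    {"grip":1,"linear":[-0.001,0.005,0],"twist":0},
    {"grip":1,"linear":[0,0.005,0],"twist":0},
    {"grip":1,"linear":[0,0.004,0],"twist":0},
    {"grip":1,"linear":[0,0.003,0],"twist":0},
  ],
)

```text
clock: 35.4
eef_pos: [0.6, -0.2231, 0.1236]
tool_rot: [0.694, 0.223, -0.197, -0.656]
ft_force: [-1.6, 0.3, 3.4]
grip_width: 0.0493
```

```bash
python3 -c "
from h import *
for i in range(3): im,_=bot.camera('side')
ins(0)"
```

```text
t 35.55 pos [ 0.6    -0.2231  0.1236] zyaw 124.57 tilt 3.71 w 0.0496 F [-1.   0.8  3.7] q [-19.8  30.3   8.4  64.5  -1.2 -54.5]
lean deg outward 3.52 left -1.16
phone err mm [ 1.5 -0.1  0.7] tilt 2.15 linear [-0.006  0.003  0.005] twist -0.001
```

It's seated, with light floor contact of about 5 N and the height matching the grasp pose. Releasing.

Request:
move_arm(
  increments=[
    {"grip":0.38,"linear":[0,0,0],"twist":0},
    {"grip":0.3,"linear":[0,0,0],"twist":0},
    {"grip":0.15,"linear":[0,0,0],"twist":0},
    {"grip":0,"linear":[0,0,0],"twist":0},
    {"grip":0,"linear":[0,0,0],"twist":0},
  ],
)

```text
clock: 36.05
eef_pos: [0.6012, -0.2238, 0.1234]
tool_rot: [0.694, 0.224, -0.197, -0.655]
ft_force: [0.0, -0.4, -0.5]
grip_width: 0.0853
```

```bash
python3 -c "
from h import *
for i in range(5): im,_=bot.camera('side')
state()"
```

```text
t 36.30 pos [ 0.6012 -0.2238  0.1235] zyaw 124.55 tilt 3.86 w 0.0854 F [-0.1  0.4  0.7] q [-19.9  30.4   8.4  64.4  -1.2 -54.5]
lean deg outward 3.67 left -1.19
```

Request:
move_arm(
  increments=[
    {"grip":0,"linear":[0,-0.03,0],"twist":0},
    {"grip":0,"linear":[0,-0.04,0],"twist":0},
    {"grip":0,"linear":[0,-0.05,0],"twist":0},
    {"grip":0,"linear":[0,-0.06,0],"twist":0},
    {"grip":0,"linear":[0,-0.06,0],"twist":0},
  ],
)

```text
clock: 36.8
eef_pos: [0.5976, -0.2214, 0.1739]
tool_rot: [0.694, 0.223, -0.197, -0.656]
ft_force: [0.3, -0.4, 0.4]
grip_width: 0.0854
```

Request:
move_arm(
  increments=[
    {"grip":0,"linear":[0,-0.06,0],"twist":0},
    {"grip":0,"linear":[0,-0.06,0],"twist":0},
    {"grip":0,"linear":[0,-0.06,0],"twist":0},
    {"grip":0,"linear":[0,-0.05,0],"twist":0},
    {"grip":0,"linear":[0,-0.03,0],"twist":0},
  ],
)

```text
clock: 37.3
eef_pos: [0.5959, -0.2194, 0.2345]
tool_rot: [0.695, 0.225, -0.195, -0.654]
ft_force: [0.1, 0.7, -0.0]
grip_width: 0.0855
```

```bash
python3 -c "
from h import *
state()
im,W=world('side');P=W.reshape(-1,3)
S=np.load('side0.npz')['W'].reshape(-1,3)
for n,Q in(('start',S),('now',P)):
    near=np.hypot(Q[:,0]-.602,Q[:,1]+.2244)<.045
    m=near&(Q[:,2]>.145)&(Q[:,2]<.172);print(n,m.sum(),cv2.minAreaRect((Q[m,:2]*1000).astype(np.float32)),'top z',np.percentile(Q[m,2],[90,97]).round(4))
    for z in(.08,.1,.12,.14):
        a=np.radians(34.8);r=np.array([[np.cos(a),np.sin(a)],[-np.sin(a),np.cos(a)]])
        m=(abs(Q[:,2]-z)<.01)&(np.hypot(Q[:,0]-.602,Q[:,1]+.2244)<.035)
        print(z,(np.percentile((Q[m,:2]-[.602,-.2244])@r.T,[3,50,97],axis=0)*1000).round(1).tolist())
cv2.imwrite('pics/s7.png',im)"
```

```text
t 37.30 pos [ 0.5959 -0.2194  0.2345] zyaw 124.55 tilt 4.08 w 0.0855 F [ 0.1  0.7 -0. ] q [-19.6  26.3  18.6  78.4  -1.2 -54.3]
lean deg outward 3.89 left -1.21
start 151 ((602.8827514648438, -224.10873413085938), (24.638492584228516, 52.731834411621094), 33.90365219116211) top z [0.1667 0.1674]
0.08 [[-12.4, -17.0], [8.4, 21.8], [12.8, 26.7]]
0.1 [[-11.8, -14.1], [7.5, 22.7], [12.5, 26.5]]
0.12 [[-10.9, -16.8], [8.0, 23.1], [12.7, 27.0]]
0.14 [[-10.2, -16.4], [8.1, 22.4], [13.0, 25.6]]
now 161 ((602.9594116210938, -222.64389038085938), (26.286529541015625, 52.029232025146484), 35.200042724609375) top z [0.1666 0.1676]
0.08 [[-9.7, -19.4], [11.5, 20.6], [27.6, 24.9]]
0.1 [[-9.7, -21.8], [9.0, 20.9], [14.6, 24.9]]
0.12 [[-8.7, -20.9], [10.1, 20.7], [14.2, 24.4]]
0.14 [[-11.2, -21.3], [10.2, 19.9], [14.8, 25.2]]
```

View pics/s7.png

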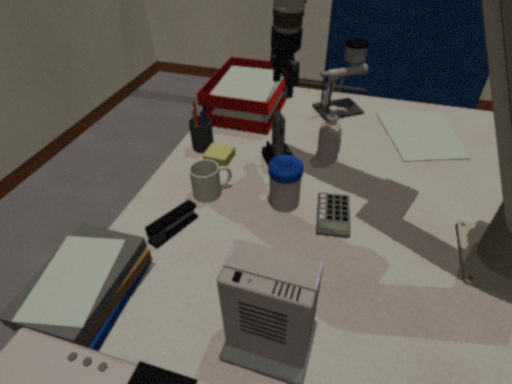

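The phone stands upright in the cradle (around (279,140)), the gripper is clear above it, and the desk items look unmoved. Its top height matches the start to within 0.2 mm. Handing in.

```bash
python3 -c "
from h import *
for i in range(4): bot.camera('top')
state();bot.job_done()"
```

```text
t 37.55 pos [ 0.5953 -0.2192  0.232 ] zyaw 124.56 tilt 3.91 w 0.0850 F [-0.3  0.4 -0.2] q [-19.6  26.4  18.4  78.3  -1.2 -54.3]
lean deg outward 3.71 left -1.21
the job is handed in; nothing more can be done
```

The handset got all four sides held to the lamp and is back in its cradle, released. I handed the job in at 37.6 s; no verdict is reported.

- **Holds at the lamp:** I showed keypad, left edge, back and right edge in that order, about 107–109 mm out from the guard. Each was held still for 1.0–1.2 s, within 1° of square and tilted about 2°.
- **Return to the cradle:** On lowering, the force on the tool changed by only about 5 N at the floor.
- **Last checks:**
  - The top of the handset matched its starting height within 0.2 mm.
  - Its yaw measured 35.2° against 33.9° at the start (cradle 34.8°).
  - It had shifted about 1–2 mm, within the well's play and the cameras' accuracy.
  - The gripper was clear above it, reading about zero force.
  - The other desk items looked unmoved in the last picture, but I did not measure them.
- **Disagreements:**
  - Just before insertion, the camera and hand-based positions of the underside differed by about 1 mm.
  - The tool built up an unintended lean of up to about 4° because it can only be turned about its own axis. At insertion it leaned about 2° more than at the grasp, but the handset stood upright after release.

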